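# Load and latch the spindle-spacer caddy

### The job

Swing the caddy's retainer gate well out of the way and put every spacer ring that is on the worktop onto the shaft, widest at the bottom and each next one narrower. Then swing the gate fully shut over the shaft, hook the draw latch's bail over the two keeper lugs at the end of the gate, and press the lever down past centre so that the bail is drawn tight and stays locked. Leave the other things on the bench where they are.

Things in the scene. Friction and masses are not known exactly. Their poses are not given: they have to be found in the camera images.
- shaft_foot (a point): Foot of the caddy's upright steel shaft, on its axis, on the plywood base (116 mm wide, from y = -157 to +133 mm; upper face 12 mm above the worktop). The shaft is 15 mm thick and rises 71 mm above this point, tapered at the tip. Fixed, turned by up to 15 degrees. Caddy axes: z up, +y (roughly the robot's left) to the gate's hinge column, -y to the latch pillar.
- gate_hinge (a point): Vertical hinge axis of the retainer gate, 100 mm from the shaft, at the height of the gate's upper face (96 mm above the worktop). Axes as the caddy's. The gate is an aluminium arm 10 mm thick, 40 mm wide (66 at its forked end), reaching 197 mm from the hinge; it passes 3 mm above the shaft's tip.
- gate (a joint): Gate angle, rad: 0 = shut at its stop, over the shaft, pointing from hinge to latch (caddy -y); grows as it opens, counter-clockwise from above; at 1.57 it points along caddy +x, away from the robot. Starts nearly shut, at 0.15 to 0.6, in the way of the shaft; opens to 2.3. Swings level with slight friction (under 1 N at the knob) and stays where left.
- gate_knob (a point): Centre of the head of the small black knob standing on the gate, 80 mm from the hinge axis; head 18 mm in diameter, its top 10 mm above this point, the gate's face 20 mm below it. The point turns with the gate.
- keeper (a point): Where the latch's cross bar lies when hooked: on the gate's fork, 185 mm from the hinge, 4.5 mm above its face. Turns with the gate; its -y runs to the free end, the bar lies along x. Two lugs at x = +-24.5 mm (9 wide, 15 high), catching faces at y = -5 mm, noses overhanging to y = -1 mm, 12 mm above the gate. Between lugs and fork tines it is open downwards, 38 mm wide, to y = +41 mm.
- lever_pivot (a point): Pivot of the draw latch's lever (axis along caddy x), on top of the latch pillar (36 x 30 mm), 104 mm above the worktop, 131 mm from the shaft on the -y side and 46 mm beyond the keeper with the gate shut. Axes as the caddy's.
- lever (a joint): Lever angle, rad: 0 would point level at the gate (caddy +y), 1.57 upright, 3.14 level away from the gate, 3.40 the stop, right down. Starts at 2.2 to 2.5; stays where left by slight friction, so pulling the bail swings it too. With the bar hooked it turns freely at first, then stretches the bail; past about 3.1 it is over centre and stays down. 2 to 3 N at its tip.
- lever_tip (a point): Outer end of the lever, 53 mm from the pivot; the lever is a steel plate 36 mm wide and 4 mm thick.
- bail (a joint): Angle in rad between lever and bail (wire loop pivoted on the lever 14 mm from the lever's pivot): 0 = lying along the lever, as it starts; grows as the bail folds over toward the gate. Nearly no friction, so it falls under its own weight.
- bar (a point): Centre of the bail's cross bar, a 9 mm round steel bar 78 mm long along caddy x, with a 24 mm long dark sleeve in the middle to pinch; 55 mm from the bail's pivot when not stretched. The bail's side arms are 66 mm apart.
- bail_bar (a joint): Stretch of the sprung bail in m: 0 slack, up to about 0.005 when the hooked latch is drawn tight (3.5 N per mm).
- ring_64_c (a point): Centre (half-way up) of a steel spacer ring lying flat: 64 mm outside diameter, 16 mm high, bore 22 mm, z along its axis. May be absent.
- ring_57_c (a point): Centre (half-way up) of a steel spacer ring lying flat: 57 mm outside diameter, 14 mm high, bore 22 mm, z along its axis. May be absent.
- ring_50_c (a point): Centre (half-way up) of a steel spacer ring lying flat: 50 mm outside diameter, 13 mm high, bore 22 mm, z along its axis. May be absent.
- ring_43_c (a point): Centre (half-way up) of a steel spacer ring lying flat: 43 mm outside diameter, 12 mm high, bore 22 mm, z along its axis. May be absent.
- ring_36_c (a point): Centre (half-way up) of a steel spacer ring lying flat: 36 mm outside diameter, 11 mm high, bore 22 mm, z along its axis. May be absent.
- tape_measure: bystander: tape measure, 64 x 89 x 33 mm
- masking_tape: bystander: roll of masking tape lying flat, 90 mm wide, 25 mm high (not a spacer ring)
- marker: bystander: marker pen, 128 mm long, 18 mm thick

How it is judged:
On the way, in this order (a step that is already met when the one before it is completed fails the run):
1. all rings present are on the shaft, widest lowest, the gate still open (horizontal distance between each of ring_64_c, ring_57_c, ring_50_c, ring_43_c, ring_36_c and shaft_foot below 0.007 m and height (world z) of each of ring_64_c, ring_57_c, ring_50_c, ring_43_c, ring_36_c below 0.081 m and ((z of ring_57_c in the frame of ring_64_c above 0.012 m and angle between ring_64_c's own z axis and vertical below 0.15 rad) or (z of ring_57_c in the frame of ring_64_c below -0.012 m and angle between ring_64_c's own z axis and vertical above 2.99 rad)) and ((z of ring_50_c in the frame of ring_64_c above 0.0116 m and angle between ring_64_c's own z axis and vertical below 0.15 rad) or (z of ring_50_c in the frame of ring_64_c below -0.0116 m and angle between ring_64_c's own z axis and vertical above 2.99 rad)) and ((z of ring_43_c in the frame of ring_64_c above 0.0112 m and angle between ring_64_c's own z axis and vertical below 0.15 rad) or (z of ring_43_c in the frame of ring_64_c below -0.0112 m and angle between ring_64_c's own z axis and vertical above 2.99 rad)) and ((z of ring_36_c in the frame of ring_64_c above 0.0108 m and angle between ring_64_c's own z axis and vertical below 0.15 rad) or (z of ring_36_c in the frame of ring_64_c below -0.0108 m and angle between ring_64_c's own z axis and vertical above 2.99 rad)) and ((z of ring_50_c in the frame of ring_57_c above 0.0108 m and angle between ring_57_c's own z axis and vertical below 0.15 rad) or (z of ring_50_c in the frame of ring_57_c below -0.0108 m and angle between ring_57_c's own z axis and vertical above 2.99 rad)) and ((z of ring_43_c in the frame of ring_57_c above 0.0104 m and angle between ring_57_c's own z axis and vertical below 0.15 rad) or (z of ring_43_c in the frame of ring_57_c below -0.0104 m and angle between ring_57_c's own z axis and vertical above 2.99 rad)) and ((z of ring_36_c in the frame of ring_57_c above 0.01 m and angle between ring_57_c's own z axis and vertical below 0.15 rad) or (z of ring_36_c in the frame of ring_57_c below -0.01 m and angle between ring_57_c's own z axis and vertical above 2.99 rad)) and ((z of ring_43_c in the frame of ring_50_c above 0.01 m and angle between ring_50_c's own z axis and vertical below 0.15 rad) or (z of ring_43_c in the frame of ring_50_c below -0.01 m and angle between ring_50_c's own z axis and vertical above 2.99 rad)) and ((z of ring_36_c in the frame of ring_50_c above 0.0096 m and angle between ring_50_c's own z axis and vertical below 0.15 rad) or (z of ring_36_c in the frame of ring_50_c below -0.0096 m and angle between ring_50_c's own z axis and vertical above 2.99 rad)) and ((z of ring_36_c in the frame of ring_43_c above 0.0092 m and angle between ring_43_c's own z axis and vertical below 0.15 rad) or (z of ring_36_c in the frame of ring_43_c below -0.0092 m and angle between ring_43_c's own z axis and vertical above 2.99 rad)) and value of joint gate above 0.7 rad), for 0.2 s.
2. the gate is shut over the stack (horizontal distance between each of ring_64_c, ring_57_c, ring_50_c, ring_43_c, ring_36_c and shaft_foot below 0.007 m and height (world z) of each of ring_64_c, ring_57_c, ring_50_c, ring_43_c, ring_36_c below 0.081 m and ((z of ring_57_c in the frame of ring_64_c above 0.012 m and angle between ring_64_c's own z axis and vertical below 0.15 rad) or (z of ring_57_c in the frame of ring_64_c below -0.012 m and angle between ring_64_c's own z axis and vertical above 2.99 rad)) and ((z of ring_50_c in the frame of ring_64_c above 0.0116 m and angle between ring_64_c's own z axis and vertical below 0.15 rad) or (z of ring_50_c in the frame of ring_64_c below -0.0116 m and angle between ring_64_c's own z axis and vertical above 2.99 rad)) and ((z of ring_43_c in the frame of ring_64_c above 0.0112 m and angle between ring_64_c's own z axis and vertical below 0.15 rad) or (z of ring_43_c in the frame of ring_64_c below -0.0112 m and angle between ring_64_c's own z axis and vertical above 2.99 rad)) and ((z of ring_36_c in the frame of ring_64_c above 0.0108 m and angle between ring_64_c's own z axis and vertical below 0.15 rad) or (z of ring_36_c in the frame of ring_64_c below -0.0108 m and angle between ring_64_c's own z axis and vertical above 2.99 rad)) and ((z of ring_50_c in the frame of ring_57_c above 0.0108 m and angle between ring_57_c's own z axis and vertical below 0.15 rad) or (z of ring_50_c in the frame of ring_57_c below -0.0108 m and angle between ring_57_c's own z axis and vertical above 2.99 rad)) and ((z of ring_43_c in the frame of ring_57_c above 0.0104 m and angle between ring_57_c's own z axis and vertical below 0.15 rad) or (z of ring_43_c in the frame of ring_57_c below -0.0104 m and angle between ring_57_c's own z axis and vertical above 2.99 rad)) and ((z of ring_36_c in the frame of ring_57_c above 0.01 m and angle between ring_57_c's own z axis and vertical below 0.15 rad) or (z of ring_36_c in the frame of ring_57_c below -0.01 m and angle between ring_57_c's own z axis and vertical above 2.99 rad)) and ((z of ring_43_c in the frame of ring_50_c above 0.01 m and angle between ring_50_c's own z axis and vertical below 0.15 rad) or (z of ring_43_c in the frame of ring_50_c below -0.01 m and angle between ring_50_c's own z axis and vertical above 2.99 rad)) and ((z of ring_36_c in the frame of ring_50_c above 0.0096 m and angle between ring_50_c's own z axis and vertical below 0.15 rad) or (z of ring_36_c in the frame of ring_50_c below -0.0096 m and angle between ring_50_c's own z axis and vertical above 2.99 rad)) and ((z of ring_36_c in the frame of ring_43_c above 0.0092 m and angle between ring_43_c's own z axis and vertical below 0.15 rad) or (z of ring_36_c in the frame of ring_43_c below -0.0092 m and angle between ring_43_c's own z axis and vertical above 2.99 rad)) and value of joint gate below 0.04 rad), for 0.2 s.
3. the bail's bar lies behind both keeper lugs, the lever not yet down (value of joint gate below 0.04 rad and y of bar in the frame of keeper between -0.003 and 0.016 m and z of bar in the frame of keeper between -0.005 and 0.005 m and value of joint lever below 3 rad), for 0.2 s.
4. the lever is down past centre with the bail drawn tight (value of joint gate below 0.04 rad and y of bar in the frame of keeper between -0.003 and 0.016 m and z of bar in the frame of keeper between -0.005 and 0.005 m and value of joint lever above 3.25 rad and value of joint bail_bar above 0.002 m), for 0.2 s.
At the end, for the whole second after the job is handed in: Every ring present is on the shaft (within 7 mm of its axis, centre below 81 mm), wider below narrower; gate within 0.04 rad of shut; bar behind both lugs (-3 to +16 mm along the gate, 5 mm in height); lever past 3.25 rad, bail stretched over 2 mm (all of step 4 and horizontal distance between each of ring_64_c, ring_57_c, ring_50_c, ring_43_c, ring_36_c and shaft_foot below 0.007 m and height (world z) of each of ring_64_c, ring_57_c, ring_50_c, ring_43_c, ring_36_c below 0.081 m and ((z of ring_57_c in the frame of ring_64_c above 0.012 m and angle between ring_64_c's own z axis and vertical below 0.15 rad) or (z of ring_57_c in the frame of ring_64_c below -0.012 m and angle between ring_64_c's own z axis and vertical above 2.99 rad)) and ((z of ring_50_c in the frame of ring_64_c above 0.0116 m and angle between ring_64_c's own z axis and vertical below 0.15 rad) or (z of ring_50_c in the frame of ring_64_c below -0.0116 m and angle between ring_64_c's own z axis and vertical above 2.99 rad)) and ((z of ring_43_c in the frame of ring_64_c above 0.0112 m and angle between ring_64_c's own z axis and vertical below 0.15 rad) or (z of ring_43_c in the frame of ring_64_c below -0.0112 m and angle between ring_64_c's own z axis and vertical above 2.99 rad)) and ((z of ring_36_c in the frame of ring_64_c above 0.0108 m and angle between ring_64_c's own z axis and vertical below 0.15 rad) or (z of ring_36_c in the frame of ring_64_c below -0.0108 m and angle between ring_64_c's own z axis and vertical above 2.99 rad)) and ((z of ring_50_c in the frame of ring_57_c above 0.0108 m and angle between ring_57_c's own z axis and vertical below 0.15 rad) or (z of ring_50_c in the frame of ring_57_c below -0.0108 m and angle between ring_57_c's own z axis and vertical above 2.99 rad)) and ((z of ring_43_c in the frame of ring_57_c above 0.0104 m and angle between ring_57_c's own z axis and vertical below 0.15 rad) or (z of ring_43_c in the frame of ring_57_c below -0.0104 m and angle between ring_57_c's own z axis and vertical above 2.99 rad)) and ((z of ring_36_c in the frame of ring_57_c above 0.01 m and angle between ring_57_c's own z axis and vertical below 0.15 rad) or (z of ring_36_c in the frame of ring_57_c below -0.01 m and angle between ring_57_c's own z axis and vertical above 2.99 rad)) and ((z of ring_43_c in the frame of ring_50_c above 0.01 m and angle between ring_50_c's own z axis and vertical below 0.15 rad) or (z of ring_43_c in the frame of ring_50_c below -0.01 m and angle between ring_50_c's own z axis and vertical above 2.99 rad)) and ((z of ring_36_c in the frame of ring_50_c above 0.0096 m and angle between ring_50_c's own z axis and vertical below 0.15 rad) or (z of ring_36_c in the frame of ring_50_c below -0.0096 m and angle between ring_50_c's own z axis and vertical above 2.99 rad)) and ((z of ring_36_c in the frame of ring_43_c above 0.0092 m and angle between ring_43_c's own z axis and vertical below 0.15 rad) or (z of ring_36_c in the frame of ring_43_c below -0.0092 m and angle between ring_43_c's own z axis and vertical above 2.99 rad))); the robot touches nothing.
It fails at once if a bystander is shoved or knocked over (moved more than 50 mm) (distance of any of tape_measure, masking_tape, marker from where it was at the start of the episode above 0.05 m).
Of ring_64, ring_57, ring_50, ring_43, ring_36 only 3 to 5 are there at a start; the rules pass over those that are not, and their reading is None.
At some moment in a run one of ring_64, ring_57, ring_50, ring_43, ring_36 may be knocked a few centimetres aside while the robot is not near it.
Once in a run the grip may slacken for a moment while it holds something.
It also fails if it takes over 208 s, if anything falls off the work surface, if the arm or the gripper's body presses on something with over 40 N, if the wrist force passes 120 N, or if a joint passes its speed limit or range.

### The arm

A 6-joint arm with a two-finger parallel gripper is mounted at the origin on a cart in front of the work surface, level with it; the furniture and walls round the work are solid. World frame = base frame: x ahead of the robot, y to its left, z up, the work surface at z = 0. Lengths are in m, angles in rad, forces in N, time in s.
With the tool pointing down it reaches from about 0.325 to 0.875 m from the base axis. Payload 4.4 kg.
Tool frame: the origin (TCP) lies at the very end of the fingers, on their centre line; the grasp point (between the pads) lies 19 mm behind it (env.grasp_offset is the distance from the TCP to the grasp point, in m); z points along the fingers, y is the direction in which the jaws open and shut (so a half turn about z gives the same grasp; the last joint's range is limited). The gripper opens to 85 mm and grips with 20 to 120 N. Pads are 22 mm wide; open, the fingers measure 114 mm over their backs; the gripper's body (76 mm by 85 mm) begins 54 mm behind the grasp point. The pads swing forward as they close: fully open they stand 13 mm farther back than shut.
Start: joints at [1.187, 0.207, 1.542, -0, 1.393, -0.15], TCP at [0.133, 0.559, 0.2] pointing down, gripper open.
Joint ranges: [-2.73, 2.73], [-0.86, 2.22], [0.23, 2.46], [-1.11, 4.25], [0.08, 2.63], [-2.82, 2.82]. Speed limits (rad/s): [2.79, 2.79, 3.14, 3.14, 3.14, 3.14].

### API

Orientations are given as a unit quaternion [x, y, z, w].
In Python, from bench import env gives the robot as it stands.
- The arm moves only by the tool drive_tool, never from a script. Its argument "targets" is a list of rows, each a list of 3 entries, a list of its own where there are three numbers: the turn, a rotation vector about the tool's x, y, z in rad, then the shift along the tool's x, y, z in mm, then the closure, from 0 (fully open) to 1 (shut). A call has exactly 8 rows; each row shifts and turns the commanded pose from where the row before left it, along the tool's axes as they then stand; what a row does not reach is not made up. A row lasts 1/10 s, in which the tool goes at most 50 mm and 8.59 degrees, less where a joint would pass 70% of its speed; a pose out of reach is approached as far as the arm can. A call with a gripper value outside its range is refused whole. The fingers move at their own pace and stop on an object; the grip force is fixed at half the most. Time passes only in rows, so rows that do not move let the fingers close, or fill a call up. It gives the time, the measured TCP pose, the force and the opening at its end, in the units of the state.
- env.sense(): the state, without advancing time (a new reading comes with each control period).
- env.read_camera(name): name is "side" or "top" or "wrist"; returns a dict with "pixels" (384x512x3 uint8, red, green, blue), "intrinsics" (3x3 intrinsics, pixels), "world_from_camera" (4x4, takes a point from camera to world coordinates). Camera axes: x right, y up, looking along -z (the intrinsics and any distortion apply to the point x, -y, -z); pixel columns grow to the right and rows downward; lengths in m; the calibration is good to about 2 mm. A picture is of the moment at which its call begins. There is no depth.
- env.hand_in(): hands the job in, once; it reports no verdict.
The state is a dict: "t": time; "qpos": joint angles; "joint_vel": joint speeds; "joint_torque": joint torques, N m; "tool_pos": TCP position; "eef_rot": TCP orientation; "contact_force": force on the tool from outside, world axes, zero at the start; "torque": the same for the moment, N m; "gripper_width": finger opening in m.
Only numpy, scipy, OpenCV 4.12 (cv2) and the standard library are available. Lean on these libraries where they do the work, as an engineer would, in place of code of your own. Each camera call takes 0.05 s, during which the arm holds its last target.

## Working session

There is one attempt and no reset: what is moved stays moved. The work goes in short steps, Python scripts to look and compute and a tool call to move; the robot and the scene stay as the last step left them, time stands still between calls to the robot, and variables do not carry over. Pictures are saved under pics/ and viewed, and the job is handed in when it is done.

Besides the shell and the picture viewer there is one more tool, called after "Call:" as name(argument=value, ...) on one line, values as JSON. drive_tool: Moves the arm, as the interface text tells. Its arguments: {"type":"object","properties":{"targets":{"type":"array","items":{"type":"array"}}},"required":["targets"]}

```bash
ls; mkdir -p pics
cat > h.py <<'E'
import numpy as np, cv2
from bench import env
from scipy.spatial.transform import Rotation as R
def shot(n,fn=None):
    c=env.read_camera(n); 
    if fn: cv2.imwrite('pics/'+fn,c['pixels'][:,:,::-1])
    return c
def ray(c,u,v):
    K=np.array(c['intrinsics']);T=np.array(c['world_from_camera'])
    d=np.array([(u-K[0,2])/K[0,0],-(v-K[1,2])/K[1,1],-1.])
    return T[:3,3],T[:3,:3]@d
def atz(c,u,v,z):
    o,d=ray(c,u,v); s=(z-o[2])/d[2]; return o+s*d
def proj(c,p):
    K=np.array(c['intrinsics']);T=np.array(c['world_from_camera'])
    q=T[:3,:3].T@(np.array(p)-T[:3,3]); q=np.array([q[0],-q[1],-q[2]]); 
    return (K@q/q[2])[:2]
E
python3 - <<'E'
from h import *
for n in ['top','side','wrist']:
    c=shot(n,n+'0.png'); print(n,np.round(c['intrinsics'],1).tolist(),np.round(c['world_from_camera'],3).tolist(),c.keys())
s=env.sense()
for k in s: print(k,np.round(s[k],4))
E
```

```text
pics
top [[356.7, 0.0, 251.0], [0.0, 356.7, 194.0], [0.0, 0.0, 1.0]] [[0.022, 0.981, -0.194, 0.338], [-1.0, 0.021, -0.012, -0.072], [-0.008, 0.194, 0.981, 1.134], [0.0, 0.0, 0.0, 1.0]] dict_keys(['pixels', 'intrinsics', 'world_from_camera'])
side [[442.9, 0.0, 251.5], [0.0, 442.9, 183.6], [0.0, 0.0, 1.0]] [[-1.0, 0.02, 0.008, 0.573], [-0.005, -0.587, 0.809, 1.011], [0.021, 0.809, 0.587, 0.888], [0.0, 0.0, 0.0, 1.0]] dict_keys(['pixels', 'intrinsics', 'world_from_camera'])
wrist [[312.8, 0.0, 256.3], [0.0, 312.8, 191.4], [0.0, 0.0, 1.0]] [[0.232, -0.93, -0.287, 0.06], [0.973, 0.221, 0.07, 0.577], [-0.002, -0.295, 0.955, 0.374], [0.0, 0.0, 0.0, 1.0]] dict_keys(['pixels', 'intrinsics', 'world_from_camera'])
t 0.15
qpos [ 1.1865  0.2072  1.5427 -0.      1.3935 -0.1505]
joint_vel [ 0.0016 -0.0014 -0.0041  0.0001  0.0005  0.0003]
joint_torque [ 7.00000e-04 -3.83507e+01 -2.92040e+01 -2.00000e-04  6.50000e-03
  0.00000e+00]
tool_pos [0.133  0.5587 0.1996]
eef_rot [ 1.167e-01  9.932e-01 -9.000e-04 -2.000e-04]
contact_force [-0.793   0.9973 -0.3939]
torque [ 0.041   0.0186 -0.0608]
gripper_width 0.0853
```

View pics/top0.png

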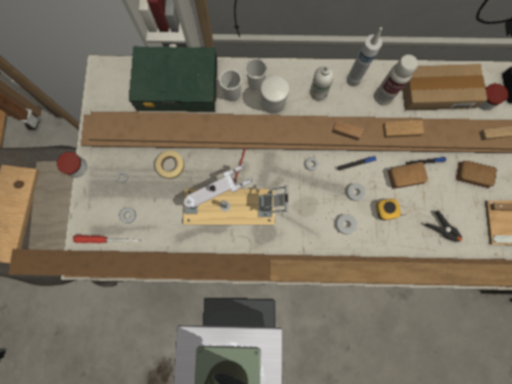

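View pics/side0.png

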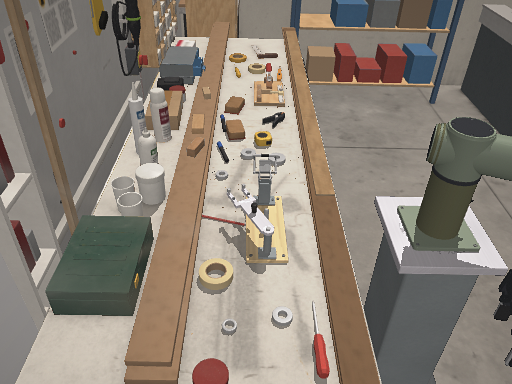

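View pics/wrist0.png

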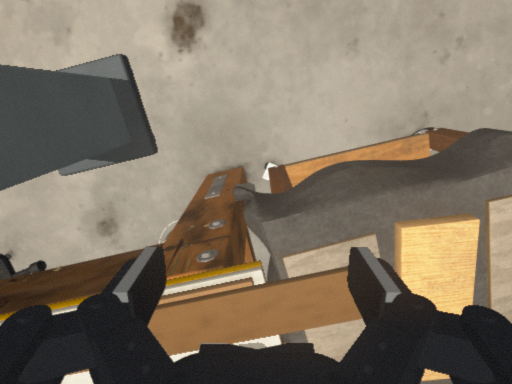

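Run:
```python
from h import *
c=shot('top');s=shot('side')
for p in [[0,0,0],[0.133,.559,.2],[.5,0,0]]: print(p,proj(c,p),proj(s,p))
a=c['pixels'][140:240,100:400,::-1]; cv2.imwrite('pics/topz.png',cv2.resize(a[:,0:150],None,fx=5,fy=5,interpolation=cv2.INTER_CUBIC))
cv2.imwrite('pics/topz2.png',cv2.resize(c['pixels'][140:240,240:390,::-1],None,fx=5,fy=5,interpolation=cv2.INTER_CUBIC))
cv2.imwrite('pics/sidez.png',cv2.resize(s['pixels'][140:280,195:315,::-1],None,fx=4.2,fy=4.2,interpolation=cv2.INTER_CUBIC))
```

```text
[0, 0, 0] [226.89409087 381.25774628] [435.83831885 228.46193073]
[0.133, 0.559, 0.2] [ -2.51215098 342.99468427] [496.42944654 355.30164757]
[0.5, 0, 0] [232.43735273 212.57393496] [271.26648924 225.33825762]
```

View pics/topz.png

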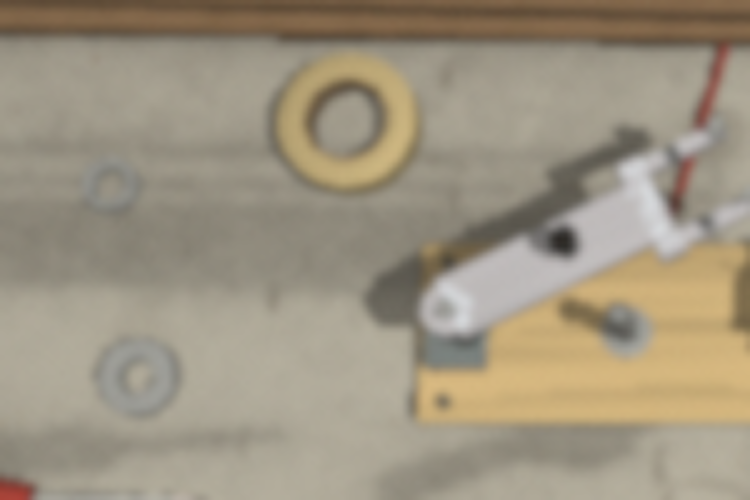

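View pics/topz2.png

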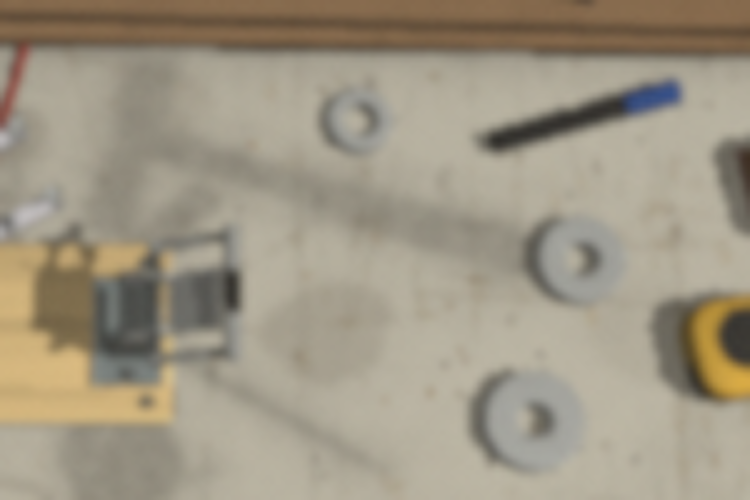

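View pics/sidez.png

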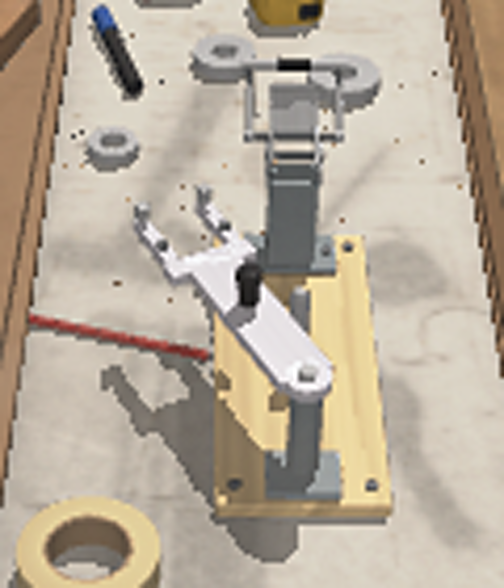

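Run:
```python
from h import *
from scipy.optimize import least_squares
c=shot('top')
f=lambda x,y,ox:(ox+x/5,140+y/5)
# sub-pixel: resize maps center offset
def P(ox,x,y): return ((x+.5)/5-.5+ox,(y+.5)/5-.5+140)
for n,ox,x,y,z in [('50',100,138,376,.013),('36',100,110,184,.011),('43',240,356,121,.012),('57',240,577,258,.014),('64',240,530,420,.016),
  ('hinge',100,443,308,.098),('TL',100,418,247,.012),('BL',100,418,420,.012),('BR',240,172,420,.012),('knobtop',100,562,240,.126),('shaft',100,628,330,.083)]:
    p=atz(c,*P(ox,x,y),z); print(n,np.round(p,4),round(np.hypot(p[0],p[1]),3))
```

```text
50 [0.4839 0.3332 0.013 ] 0.588
36 [0.6093 0.3635 0.011 ] 0.71
43 [ 0.6639 -0.2508  0.012 ] 0.71
57 [ 0.5753 -0.3907  0.014 ] 0.695
64 [ 0.4704 -0.3572  0.016 ] 0.591
hinge [0.5171 0.1255 0.098 ] 0.532
TL [0.5715 0.1603 0.012 ] 0.594
BL [0.4598 0.1537 0.012 ] 0.485
BR [ 0.466 -0.133  0.012] 0.485
knobtop [0.5536 0.0535 0.126 ] 0.556
shaft [0.5087 0.017  0.083 ] 0.509
```

```bash
cat >> h.py <<'E'
def goto(p=None,yaw=None):
    "prints the tool-frame turn about z, and shift (mm) needed (in axes after turning)"
    s=env.sense(); r=R.from_quat(s['eef_rot']); M=r.as_matrix()
    y0=np.arctan2(M[1,0],M[0,0]); 
    yaw=y0 if yaw is None else yaw
    T=R.from_euler('z',yaw).as_matrix()@np.diag([1,-1,-1.])
    rv=(r.inv()*R.from_matrix(T)).as_rotvec()
    print('t %.2f pos'%s['t'],np.round(s['tool_pos'],4),'yaw %.3f'%y0,'F',np.round(s['contact_force'],1),'w %.4f'%s['gripper_width'])
    print('turn',np.round(rv,3))
    if p is not None: print('shift mm',np.round(T.T@(np.array(p)-s['tool_pos'])*1000,1),' world',np.round((np.array(p)-s['tool_pos'])*1000,1))
E
python3 -c "
from h import *
goto([.5,.05,.32],np.pi/2)"
```

```text
t 0.30 pos [0.1331 0.5591 0.2001] yaw 2.908 F [ 0.3  0.2 -0.5] w 0.0853
turn [-1.000e-03  0.000e+00  1.337e+00]
shift mm [-509.1  366.9 -119.9]  world [ 366.9 -509.1  119.9]
```

Call:
drive_tool(targets=[[[0,0,0.149],[0,0,0],0],[[0,0,0.149],[0,0,0],0],[[0,0,0.149],[0,0,0],0],[[0,0,0.149],[0,0,0],0],[[0,0,0.149],[0,0,0],0],[[0,0,0.149],[0,0,0],0],[[0,0,0.149],[0,0,0],0],[[0,0,0.149],[0,0,-10],0]])

```text
t: 1.1
tool_pos: [0.1327, 0.5581, 0.2087]
eef_rot: [0.656, 0.754, -0.002, 0.001]
contact_force: [-0.7, -0.5, -0.7]
gripper_width: 0.0855
```

```bash
python3 -c "
from h import *
goto([.5,.05,.32],np.pi/2)"
```

```text
t 1.10 pos [0.1327 0.5581 0.2087] yaw 1.710 F [-0.7 -0.5 -0.7] w 0.0855
turn [-0.002  0.004  0.139]
shift mm [-508.1  367.3 -111.3]  world [ 367.3 -508.1  111.3]
```

Call:
drive_tool(targets=[[[0,0,0.139],[0,0,-15],0.8],[[0,0,0],[-36,26,-7],0.8],[[0,0,0],[-36,26,-7],0.8],[[0,0,0],[-36,26,-7],0.8],[[0,0,0],[-36,26,-7],0.8],[[0,0,0],[-36,26,-7],0.8],[[0,0,0],[-36,26,-7],0.8],[[0,0,0],[-36,26,-7],0.8]])

```text
t: 1.9
tool_pos: [0.3174, 0.3069, 0.2749]
eef_rot: [0.705, 0.709, 0.0, 0.0]
contact_force: [1.0, 0.2, 0.6]
gripper_width: 0.0171
```

Call:
drive_tool(targets=[[[0,0,0],[-36,26,-7],1],[[0,0,0],[-36,26,-7],1],[[0,0,0],[-36,26,-7],1],[[0,0,0],[-36,26,-7],1],[[0,0,0],[-36,26,-7],1],[[0,0,0],[-36,26,-7],1],[[0,0,0],[-36,26,-7],1],[[0,0,0],[0,0,0],1]])

```text
t: 2.7
tool_pos: [0.503, 0.0532, 0.324]
eef_rot: [0.707, 0.707, 0.0, 0.001]
contact_force: [-0.4, 0.7, -0.4]
gripper_width: -0.0002
```

```bash
python3 -c "
from h import *
goto([.5,.05,.32],np.pi/2)
c=shot('wrist','w1.png');print(np.round(c['world_from_camera'],3).tolist())
print(c['pixels'].shape)"
```

```text
t 2.70 pos [0.503  0.0532 0.324 ] yaw 1.570 F [-0.4  0.7 -0.4] w -0.0002
turn [ 0.002  0.002 -0.   ]
shift mm [-3.2 -3.   4. ]  world [-3.  -3.2 -4. ]
[[1.0, 0.002, -0.003, 0.503], [-0.001, 0.955, 0.297, 0.129], [0.003, -0.297, 0.955, 0.498], [0.0, 0.0, 0.0, 1.0]]
(384, 512, 3)
```

View pics/w1.png

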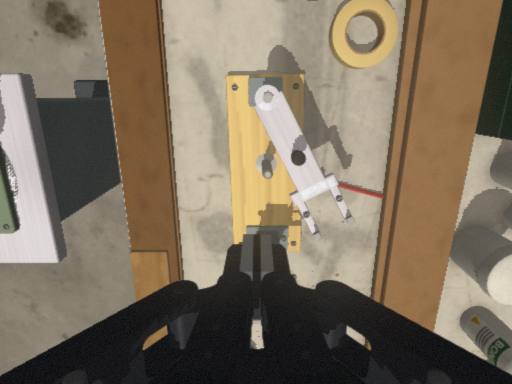

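Run:
```python
from h import *
im=cv2.imread('pics/w1.png')[60:260,210:370]
cv2.imwrite('pics/w1z.png',cv2.resize(im,None,fx=3,fy=3,interpolation=cv2.INTER_CUBIC))
```

```text
(no output)
```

View pics/w1z.png

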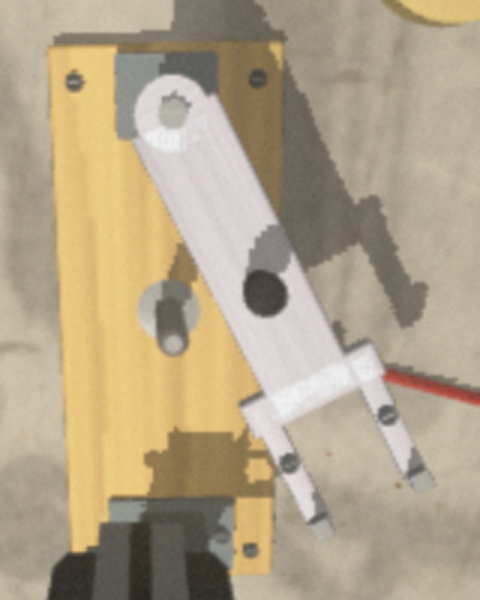

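Run:
```python
from h import *
from scipy.optimize import least_squares
c=shot('wrist')
obs=[('TL',50,47,[-.058,.133,.012]),('TR',284,43,[.058,.133,.012]),('BR',271,574,[.058,-.157,.012]),('hinge',173,112,[0,.1,.096]),('tip',173,343,[0,0,.083]),('foot',169,309,[0,0,.015])]
U=lambda x,y:((x+.5)/3-.5+210,(y+.5)/3-.5+60)
m=lambda q,p:np.r_[R.from_euler('z',q[2]).as_matrix()@p+[q[0],q[1],0]]
f=lambda q:np.concatenate([proj(c,m(q,np.array(p)))-U(x,y) for n,x,y,p in obs])
r=least_squares(f,[.51,.02,0],loss='soft_l1'); print(r.x,np.round(r.fun.reshape(-1,2),2))
for n,x,y,p in obs: print(n,np.round(atz(c,*U(x,y),p[2]),4),np.round(m(r.x,np.array(p)),4))
k=atz(c,*U(266,293),.126);h=m(r.x,np.array([0,.1,.096]));print('knob',k,np.hypot(*(k-h)[:2]),'gate',np.arctan2(k[0]-h[0],h[1]-k[1])-r.x[2])
print('pillar',m(r.x,np.array([0,-.131,.104])))
```

```text
[0.51679918 0.02809169 0.01761001] [[-0.95 -1.18]
 [ 0.71 -1.24]
 [ 0.1   0.78]
 [-0.02  0.59]
 [ 0.1  -0.  ]
 [-0.07  0.88]]
TL [0.4578 0.1584 0.012 ] [0.4565 0.16   0.012 ]
TR [0.5715 0.1604 0.012 ] [0.5724 0.1621 0.012 ]
BR [ 0.5773 -0.1264  0.012 ] [ 0.5776 -0.1279  0.012 ]
hinge [0.5151 0.1288 0.096 ] [0.515  0.1281 0.096 ]
tip [0.5167 0.0281 0.083 ] [0.5168 0.0281 0.083 ]
foot [0.5169 0.0295 0.015 ] [0.5168 0.0281 0.015 ]
knob [0.5521448  0.05945883 0.126     ] 0.07800792235215775 gate 0.4781228494069767
pillar [ 0.51910597 -0.102888    0.104     ]
```

Call:
drive_tool(targets=[[[0,0,0],[-29,6,30],1],[[0,0,0],[-29,6,40],1],[[0,0,0],[0,0,45],1],[[0,0,0],[0,0,45],1],[[0,0,0],[0,0,40],1],[[0,0,0],[0,0,25],1],[[0,0,0],[0,0,9],1],[[0,0,0],[0,0,0],1]])

```text
t: 3.6
tool_pos: [0.511, 0.0009, 0.0884]
eef_rot: [0.704, 0.71, -0.001, -0.001]
contact_force: [-0.5, 0.5, 0.3]
gripper_width: 0.0002
```

```bash
python3 -c "
from h import *
goto([.525,-.005,.089],np.pi/2)"
```

```text
t 3.60 pos [0.511  0.0009 0.0884] yaw 1.578 F [-0.5  0.5  0.3] w 0.0002
turn [-0.003 -0.001  0.008]
shift mm [-5.9 14.  -0.6]  world [14.  -5.9  0.6]
```

Call:
drive_tool(targets=[[[0,0,0],[-4,20,0],1],[[0,0,0],[-2,20,0],1],[[0,0,0],[8,20,0],1],[[0,0,0],[10,18,0],1],[[0,0,0],[14,16,0],1],[[0,0,0],[18,14,0],1],[[0,0,0],[19,12,0],1],[[0,0,0],[19,11,0],1]])

```text
t: 4.4
tool_pos: [0.6456, 0.0838, 0.0927]
eef_rot: [0.705, 0.709, 0.002, 0.002]
contact_force: [-0.0, 0.4, 0.1]
gripper_width: 0.0
```

Call:
drive_tool(targets=[[[0,0,0],[18,6,0],1],[[0,0,0],[18,2,0],1],[[0,0,0],[15,-1,0],1],[[0,0,0],[0,0,0],1],[[0,0,0],[-15,0,0],1],[[0,0,0],[-30,0,-40],0.5],[[0,0,0],[-30,0,-50],0],[[0,0,0],[-30,-15,-50],0]])

```text
t: 5.2
tool_pos: [0.6379, 0.0341, 0.2148]
eef_rot: [0.706, 0.708, -0.001, 0.0]
contact_force: [1.0, 0.7, 0.2]
gripper_width: 0.0433
```

```bash
python3 -c "
from h import *
goto([.47,-.357,.25],np.pi/2)
c=shot('wrist','w2.png')
c=shot('top','top2.png')
a=c['pixels'][140:240,100:260,::-1]; cv2.imwrite('pics/top2z.png',cv2.resize(a,None,fx=4,fy=4,interpolation=cv2.INTER_CUBIC))"
```

```text
t 5.20 pos [0.6379 0.0341 0.2148] yaw 1.575 F [1.  0.7 0.2] w 0.0433
turn [-0.     0.001  0.004]
shift mm [-391.1 -167.9  -35.2]  world [-167.9 -391.1   35.2]
```

View pics/top2z.png

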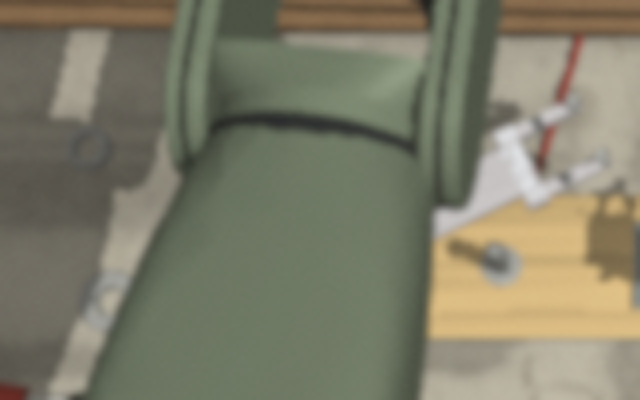

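View pics/w2.png

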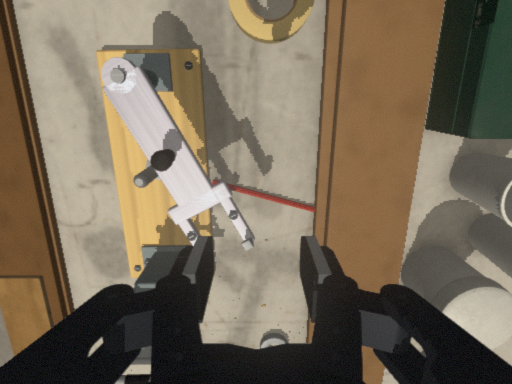

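Run:
```python
from h import *
c=shot('wrist')
k=atz(c,163,158,.126);h=np.array([.515,.128]);print('knob',k,np.hypot(*(k[:2]-h)),'gate',np.arctan2(k[0]-h[0],h[1]-k[1])-.0176)
print(proj(c,[.515,.128,.096]))
goto([.525,-.012,.070],np.pi/2)
```

```text
knob [0.56148133 0.05455772 0.126     ] 0.08691537713334689 gate 0.5466571982359764
[112.48763292  70.48725928]
t 5.35 pos [0.6401 0.0336 0.2191] yaw 1.572 F [ 0.3  0.2 -1.1] w 0.0654
turn [0.009 0.002 0.001]
shift mm [ -45.6 -115.1  149.1]  world [-115.1  -45.6 -149.1]
```

Call:
drive_tool(targets=[[[0,0,0],[-23,-40,0],1],[[0,0,0],[-23,-40,0],1],[[0,0,0],[0,-35,0],1],[[0,0,0],[0,0,40],1],[[0,0,0],[0,0,40],1],[[0,0,0],[0,0,40],1],[[0,0,0],[0,0,30],1],[[0,0,0],[0,0,0],1]])

```text
t: 6.15
tool_pos: [0.5163, -0.0085, 0.0575]
eef_rot: [0.705, 0.709, -0.004, -0.006]
contact_force: [-1.2, -1.1, -0.8]
gripper_width: -0.0002
```

Call:
drive_tool(targets=[[[0,0,0],[0,13,0],1],[[0,0,0],[0,13,0],1],[[0,0,0],[3,18,0],1],[[0,0,0],[10,18,0],1],[[0,0,0],[12,16,0],1],[[0,0,0],[14,14,0],1],[[0,0,0],[17,13,0],1],[[0,0,0],[18,10,0],1]])

```text
t: 6.95
tool_pos: [0.6392, 0.0656, 0.0653]
eef_rot: [0.705, 0.709, 0.0, 0.001]
contact_force: [0.5, -0.1, -1.2]
gripper_width: 0.0
```

Run:
```python
from h import *
goto([.648,.145,.070],np.pi/2)
c=shot('wrist','w3.png')
```

```text
t 6.95 pos [0.6392 0.0656 0.0653] yaw 1.576 F [ 0.5 -0.1 -1.2] w 0.0000
turn [0.002 0.    0.005]
shift mm [79.4  8.8 -4.7]  world [ 8.8 79.4  4.7]
```

View pics/w3.png

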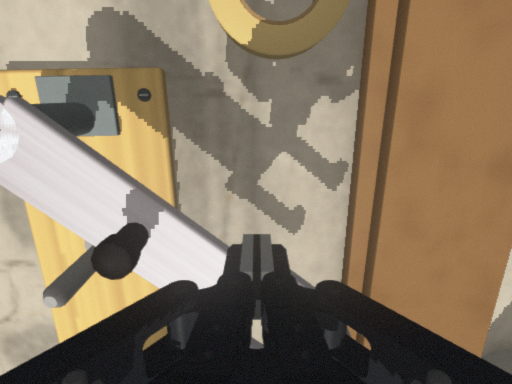

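Call:
drive_tool(targets=[[[0,0,0],[19,6,0],1],[[0,0,0],[20,3,0],1],[[0,0,0],[20,0,0],1],[[0,0,0],[20,-2,0],1],[[0,0,0],[12,-2,0],1],[[0,0,0],[0,0,0],1],[[0,0,0],[-25,0,-10],1],[[0,0,0],[-30,0,-40],0.5]])

```text
t: 7.8
tool_pos: [0.6375, 0.1013, 0.1086]
eef_rot: [0.704, 0.71, -0.005, -0.004]
contact_force: [0.2, -0.3, -0.2]
gripper_width: 0.0133
```

Call:
drive_tool(targets=[[[0,0,0],[-20,-10,-45],0],[[0,0,0],[-20,-10,-45],0],[[0,0,0],[-45,-15,0],0],[[0,0,0],[-45,-15,0],0],[[0,0,0],[-45,-15,0],0],[[0,0,0],[-40,-10,0],0],[[0,0,0],[0,0,0],0],[[0,0,0],[0,0,0],0]])

```text
t: 8.6
tool_pos: [0.5683, -0.1152, 0.2036]
eef_rot: [0.706, 0.708, 0.0, -0.0]
contact_force: [0.0, -0.2, 0.4]
gripper_width: 0.0854
```

Run:
```python
from h import *
goto([.47,-.357,.25],np.pi/2)
c=shot('wrist','w4.png')
print(proj(c,[.5168,.0283,.083]),proj(c,[.515,.128,.096]))
```

```text
t 8.60 pos [ 0.5683 -0.1152  0.2036] yaw 1.573 F [ 0.  -0.2  0.4] w 0.0854
turn [-0.    -0.     0.003]
shift mm [-241.8  -98.3  -46.4]  world [ -98.3 -241.8   46.4]
[194.98210436  10.24094694] [ 181.07073996 -154.10289724]
```

View pics/w4.png

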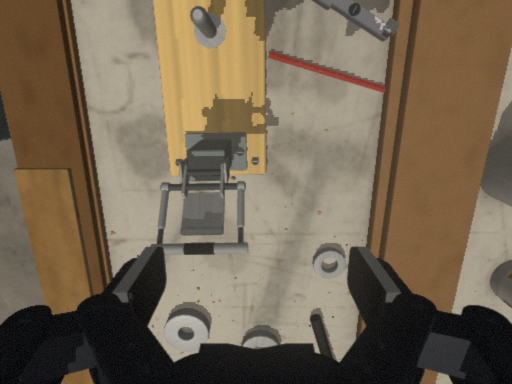

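Run:
```python
from h import *
c=shot('wrist')
h=np.array([.515,.128])
for u,v in [(355,8),(390,25)]:
    k=atz(c,u,v,.1);print(k,np.hypot(*(k[:2]-h)),np.arctan2(k[0]-h[0],h[1]-k[1]))
for n,u,v,z in [('64',187,329,.016),('43',329,262,.012),('tip',200,13,.083)]: print(n,atz(c,u,v,z))
```

```text
[0.6459283  0.02756775 0.1       ] 0.16501169271833144 0.9164544383671442
[0.67507257 0.01564683 0.1       ] 0.19556703164423464 0.9588037369009761
64 [ 0.47265581 -0.35180788  0.016     ]
43 [ 0.66499292 -0.24789208  0.012     ]
tip [0.52093555 0.02733809 0.083     ]
```

Run:
```python
from h import *
c=shot('wrist'); s=env.sense()
M=R.from_quat(s['eef_rot']).as_matrix()
for d in [0,-.019,-.04]: print(d,proj(c,s['tool_pos']+M@[0,0,d]))
for yy in (.0425,-.0425): print(proj(c,s['tool_pos']+M@[0,yy,-.013]))
im=cv2.imread('pics/w3.png')[60:384,:400]
cv2.imwrite('pics/w3z.png',cv2.resize(im,None,fx=1.8,fy=1.8,interpolation=cv2.INTER_CUBIC))
s=shot('side')
cv2.imwrite('pics/sidez3.png',cv2.resize(s['pixels'][140:280,195:315,::-1],None,fx=4.2,fy=4.2,interpolation=cv2.INTER_CUBIC))
```

```text
0 [256.545541   225.46148575]
-0.019 [256.59296821 239.34000309]
-0.04 [256.65868411 258.57029833]
[331.90055689 234.52364219]
[181.24516063 234.7740389 ]
```

View pics/w3z.png

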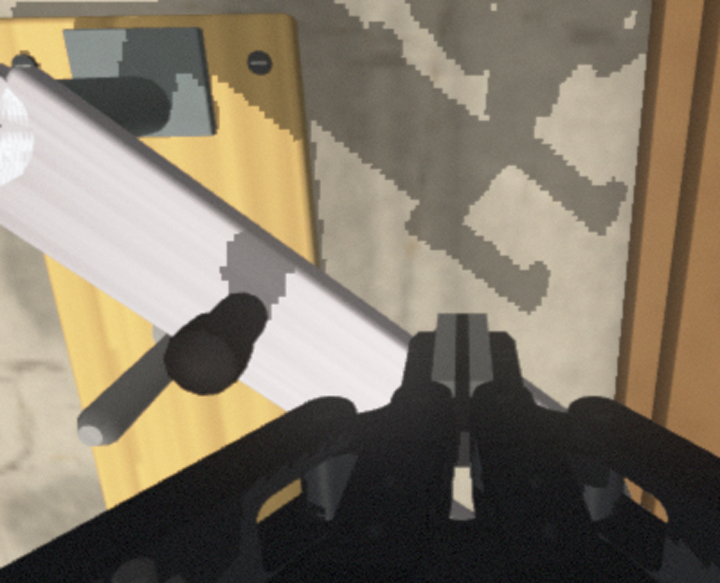

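View pics/sidez3.png

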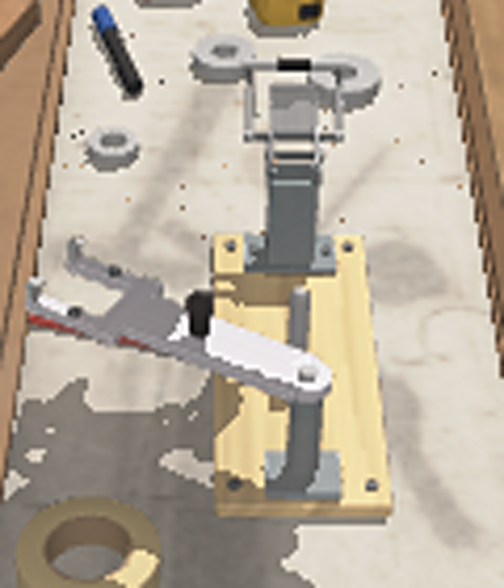

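Run:
```python
from h import *
s=env.sense();c=shot('side')
M=R.from_quat(s['eef_rot']).as_matrix()
u,v=proj(c,s['tool_pos']); print(u,v)
im=c['pixels'][:,:,::-1].copy()
for d in [0,-.019,-.04]:
  p=proj(c,s['tool_pos']+M@[0,0,d]); cv2.circle(im,tuple(int(round(x)) for x in p),1,(0,0,255),-1); print(p)
u,v=int(u),int(v)
cv2.imwrite('pics/s4.png',cv2.resize(im[v-70:v+40,u-70:u+70],None,fx=5,fy=5,interpolation=cv2.INTER_NEAREST))
```

```text
249.9932751212011 147.95140317995794
[249.99327512 147.95140318]
[250.11271982 142.41023948]
[250.24714314 136.17420249]
```

View pics/s4.png

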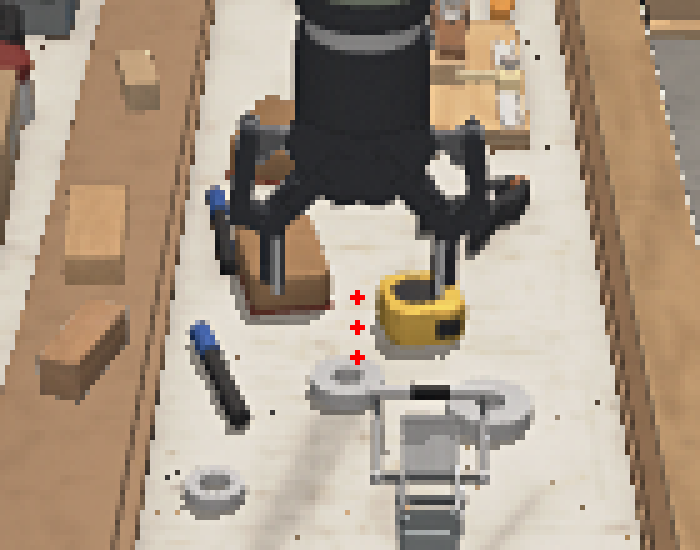

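Run:
```python
from h import *
c=shot('side')
for n,p in [('tip',[.5168,.0283,.083]),('hinge',[.515,.128,.096]),('64',[.4715,-.356,.016]),('43',[.6645,-.25,.012])]: 
  q=proj(c,p); print(n,q,'zoom',(q[0]-195)*4.2,(q[1]-140)*4.2)
s=env.sense();print(env.grasp_offset,[a for a in dir(env) if a[0]!='_'])
```

```text
tip [267.06772346 209.94440184] zoom 302.6844385210528 293.76648773578495
hinge [268.81327806 229.94200332] zoom 310.01576784864267 377.756413930748
64 [276.24814659 157.60606662] zoom 341.24221566852947 73.94547979663518
43 [221.75844329 173.96434127] zoom 112.38546182254531 142.6502333488393
0.0187 ['PlanningError', 'grasp_offset', 'hand_in', 'read_camera', 'sense']
```

Call:
drive_tool(targets=[[[0,0,0],[-40,-16,0],0],[[0,0,0],[-40,-16,0],0],[[0,0,0],[-40,-16,0],0],[[0,0,0],[-40,-16,10],0],[[0,0,0],[-40,-16,20],0],[[0,0,0],[-40,-16,40],0],[[0,0,0],[0,0,40],0],[[0,0,0],[0,0,20],0]])

```text
t: 9.7
tool_pos: [0.4746, -0.347, 0.0755]
eef_rot: [0.705, 0.709, 0.0, -0.003]
contact_force: [-0.2, 0.5, 0.1]
gripper_width: 0.0857
```

Run:
```python
from h import *
goto([.472,-.355,.03],np.pi/2)
c=shot('side'); s=env.sense()
M=R.from_quat(s['eef_rot']).as_matrix()
im=c['pixels'][:,:,::-1].copy()
for d in [0,-.02,-.04]:
  p=proj(c,s['tool_pos']+M@[0,0,d]); cv2.circle(im,tuple(int(round(x)) for x in p),0,(0,0,255),-1); print(p)
cv2.imwrite('pics/s5.png',cv2.resize(im[90:190,200:340],None,fx=5,fy=5,interpolation=cv2.INTER_NEAREST))
w=shot('wrist','w5.png')
```

```text
t 9.70 pos [ 0.4746 -0.347   0.0755] yaw 1.576 F [-0.2  0.5  0.1] w 0.0857
turn [-0.004 -0.004  0.005]
shift mm [-8.  -2.6 45.5]  world [ -2.6  -8.  -45.5]
[276.71059123 145.85074118]
[276.97045217 140.9673735 ]
[277.23419766 136.01100657]
```

View pics/s5.png

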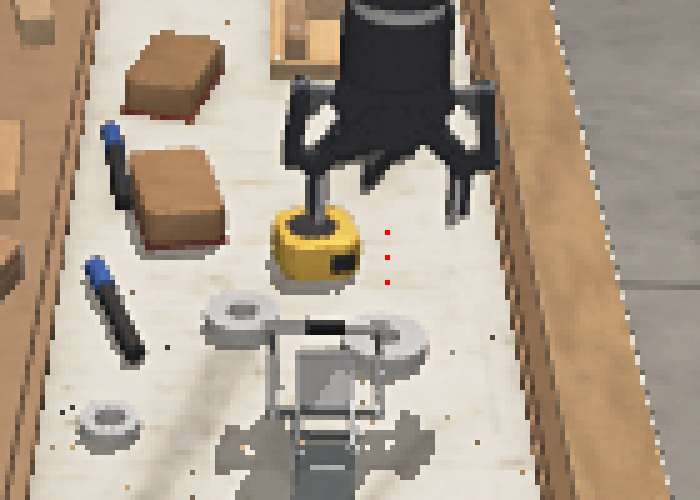

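View pics/w5.png

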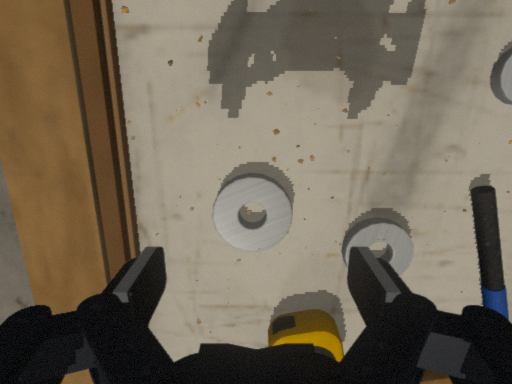

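Run:
```python
from h import *
w=shot('wrist');s=env.sense()
for u,v in [(235,112),(355,114),(295,113)]: print(atz(w,u,v,0)-s['tool_pos'])
for n,u,v,z in [('64',253,204,.016),('57',380,246,.014)]: print(n,atz(w,u,v,z))
w1={'intrinsics':w['intrinsics']}
print(np.array(w['world_from_camera'])[:3,3]-s['tool_pos'])
```

```text
[-0.01906609  0.06483752 -0.07757381]
[ 0.07394115  0.06391798 -0.07757381]
[ 0.02744671  0.06437766 -0.07757381]
64 [ 0.4712829  -0.35134814  0.016     ]
57 [ 0.57665949 -0.38800651  0.014     ]
[-0.00113217  0.07596947  0.17228277]
```

Run:
```python
from h import *
w=shot('wrist')
c={'intrinsics':w['intrinsics'],'world_from_camera':[[1.0, 0.002, -0.003, 0.503], [-0.001, 0.955, 0.297, 0.129], [0.003, -0.297, 0.955, 0.498],[0,0,0,1]]}
U=lambda x,y:((x+.5)/3-.5+210,(y+.5)/3-.5+60)
l=atz(c,*U(422,480),.111); s=atz(c,*U(410,322),0); print(l,s,(s-l)/.111)
l=atz(c,*U(173,343),.083); s=atz(c,*U(185,245),.012); print(l,s,(s-l)/.071)
```

```text
[ 0.62959673 -0.03106425  0.111     ] [0.65122188 0.01550864 0.        ] [ 0.19482117  0.4195756  -1.        ]
[0.51935995 0.02482897 0.083     ] [0.52786766 0.05912205 0.012     ] [ 0.11982686  0.48300104 -1.        ]
```

Call:
drive_tool(targets=[[[0,0,0],[-4,-1,15],0],[[0,0,0],[-4,-1,20],0],[[0,0,0],[0,0,20],0],[[0,0,0],[0,0,20],0],[[0,0,0],[0,0,15],0],[[0,0,0],[0,0,5],0],[[0,0,0],[0,0,0],0],[[0,0,0],[0,0,0],0]])

```text
t: 10.7
tool_pos: [0.4756, -0.3568, -0.0146]
eef_rot: [0.705, 0.709, -0.0, 0.001]
contact_force: [0.3, -0.2, 0.2]
gripper_width: 0.085
```

Run:
```python
from h import *
goto([.472,-.355,-.035],np.pi/2)
c=shot('side'); s=env.sense()
im=c['pixels'][:,:,::-1].copy()
cv2.imwrite('pics/s6.png',cv2.resize(im[90:190,200:340],None,fx=5,fy=5,interpolation=cv2.INTER_NEAREST))
w=shot('wrist','w6.png')
```

```text
t 10.70 pos [ 0.4756 -0.3568 -0.0146] yaw 1.577 F [ 0.3 -0.2  0.2] w 0.0850
turn [0.001 0.001 0.006]
shift mm [ 1.8 -3.6 20.4]  world [ -3.6   1.8 -20.4]
```

View pics/s6.png

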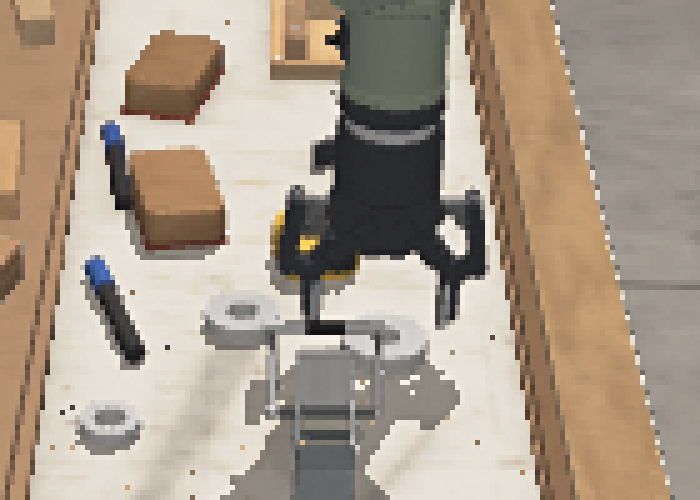

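View pics/w6.png

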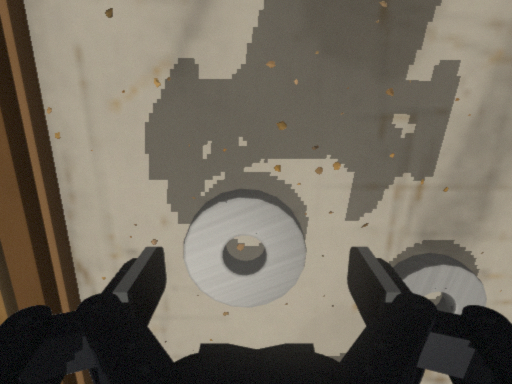

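Run:
```python
from h import *
w=shot('wrist');s=env.sense()
for u,v in [(180,222),(355,220)]: print(atz(w,u,v,0)-s['tool_pos'])
for n,u,v,z in [('64',245,251,.016)]: print(n,atz(w,u,v,z),atz(w,u,v,z)-s['tool_pos'])
```

```text
[-0.0420951   0.00851668  0.0143197 ]
[0.05447247 0.01015153 0.0143197 ]
64 [ 0.46985464 -0.35754399  0.016     ] [-0.00575206 -0.00062257  0.0303197 ]
```

Call:
drive_tool(targets=[[[0,0,0],[0,-5,3],0],[[0,0,0],[0,0,3],0],[[0,0,0],[0,0,3],0],[[0,0,0],[0,0,2],0],[[0,0,0],[0,0,0],0],[[0,0,0],[0,0,0],0],[[0,0,0],[0,0,0],0],[[0,0,0],[0,0,0],0]])

```text
t: 11.65
tool_pos: [0.4699, -0.3562, -0.0264]
eef_rot: [0.705, 0.709, -0.0, 0.0]
contact_force: [-0.4, 0.3, 0.0]
gripper_width: 0.0854
```

Run:
```python
from h import *
w=shot('wrist','w7.png');s=env.sense();goto([.472,-.355,-.035],np.pi/2)
c=shot('side'); s=env.sense()
im=c['pixels'][:,:,::-1].copy()
a=cv2.resize(im[90:190,220:320],None,fx=4,fy=4,interpolation=cv2.INTER_NEAREST)
b=cv2.imread('pics/w7.png')[120:370,90:490]
a=cv2.resize(a,(320,320)); b=cv2.resize(b,(480,300)); o=np.zeros((320,800,3),np.uint8); o[:,:320]=a;o[:300,320:]=b
cv2.imwrite('pics/c7.png',o)
```

```text
t 11.70 pos [ 0.4699 -0.3562 -0.0264] yaw 1.577 F [-0.4  0.2  0.5] w 0.0853
turn [0.    0.    0.006]
shift mm [1.2 2.1 8.6]  world [ 2.1  1.2 -8.6]
```

View pics/c7.png

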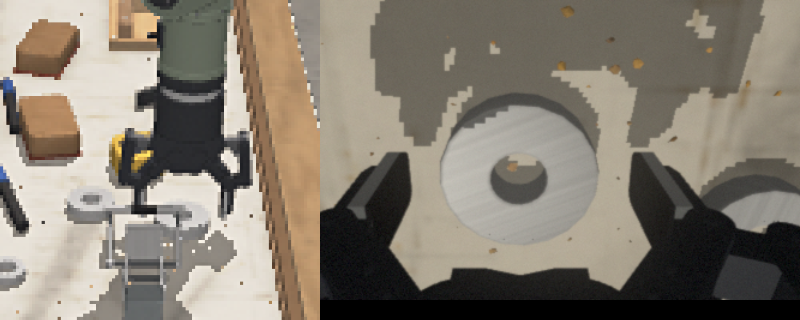

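Call:
drive_tool(targets=[[[0,0,0],[0,1,2],0],[[0,0,0],[0,0,2],0],[[0,0,0],[0,0,2],0],[[0,0,0],[0,0,2],0],[[0,0,0],[0,0,1],0],[[0,0,0],[0,0,0],0],[[0,0,0],[0,0,0],0],[[0,0,0],[0,0,0],0]])

```text
t: 12.55
tool_pos: [0.4708, -0.3562, -0.0355]
eef_rot: [0.705, 0.709, -0.0, 0.0]
contact_force: [0.1, -0.1, -0.0]
gripper_width: 0.0853
```

```bash
cat >> h.py <<'E'
def combo(fn):
    c=shot('side'); im=c['pixels'][:,:,::-1].copy()
    s=env.sense(); u,v=[int(round(x)) for x in proj(c,s['tool_pos']+np.array([0,0,.03]))]
    u=min(max(u,40),471);v=min(max(v,50),333)
    a=cv2.resize(im[v-50:v+50,u-40:u+40],(400,500),interpolation=cv2.INTER_CUBIC)
    w=shot('wrist'); b=cv2.resize(w['pixels'][80:384,96:416,::-1],(400,380),interpolation=cv2.INTER_CUBIC)
    o=np.zeros((500,800,3),np.uint8); o[:,:400]=a;o[:380,400:]=b
    cv2.imwrite('pics/'+fn,o)
E
python3 - <<'E'
from h import *
goto([.472,-.355,-.045],np.pi/2);combo('c8.png')
E
```

```text
t 12.55 pos [ 0.4708 -0.3562 -0.0355] yaw 1.577 F [ 0.1 -0.1 -0. ] w 0.0853
turn [0.    0.    0.006]
shift mm [1.2 1.2 9.5]  world [ 1.2  1.2 -9.5]
```

View pics/c8.png

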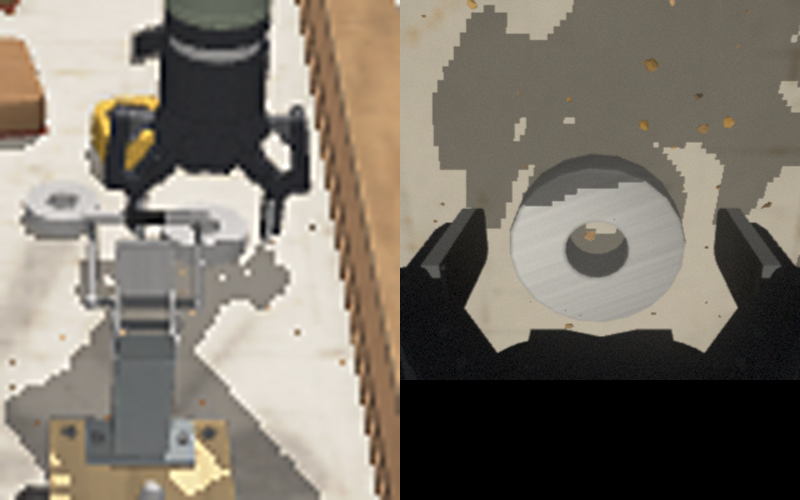

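Call:
drive_tool(targets=[[[0,0,0],[0,0,2],0],[[0,0,0],[0,0,1],0.1],[[0,0,0],[0,0,0],0.2],[[0,0,0],[0,0,0],0.25],[[0,0,0],[0,0,0],0.3],[[0,0,0],[0,0,0],0.4],[[0,0,0],[0,0,0],0.5],[[0,0,0],[0,0,0],0.5]])

```text
t: 13.45
tool_pos: [0.4716, -0.3573, -0.036]
eef_rot: [0.705, 0.709, -0.0, 0.001]
contact_force: [-3.3, 2.2, 12.4]
gripper_width: 0.0612
```

Run:
```python
from h import *
goto([.472,-.355,-.045],np.pi/2);combo('c9.png')
```

```text
t 13.45 pos [ 0.4716 -0.3573 -0.036 ] yaw 1.577 F [-3.3  2.2 12.4] w 0.0612
turn [0.001 0.002 0.006]
shift mm [2.3 0.4 9. ]  world [ 0.4  2.3 -9. ]
```

View pics/c9.png

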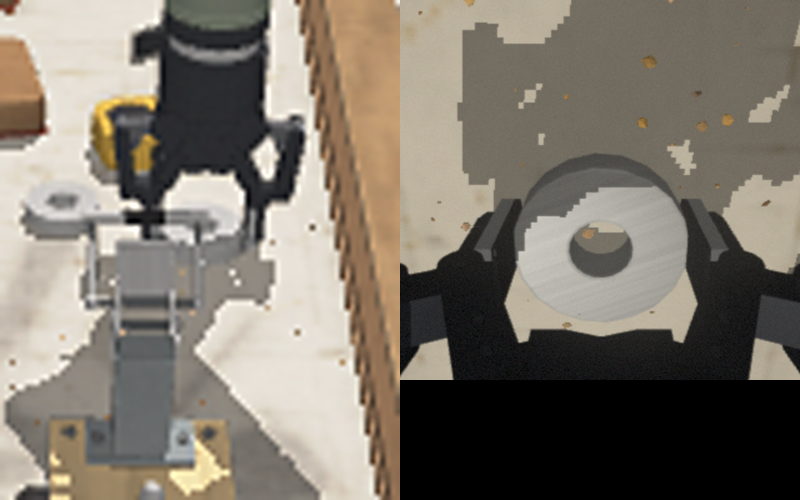

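Call:
drive_tool(targets=[[[0,0,0],[0,0,-3],0.2],[[0,0,0],[0,0,0],0.1],[[0,0,0],[-3,0,0],0.1],[[0,0,0],[-3,0,0],0.2],[[0,0,0],[0,0,0],0.3],[[0,0,0],[0,0,0],0.5],[[0,0,0],[0,0,0],0.6],[[0,0,0],[0,0,0],0.6]])

```text
t: 14.35
tool_pos: [0.4712, -0.363, -0.0352]
eef_rot: [0.705, 0.709, -0.0, 0.001]
contact_force: [-0.5, -2.8, 3.5]
gripper_width: 0.061
```

Run:
```python
from h import *
goto([.472,-.355,-.045],np.pi/2);combo('c10.png')
```

```text
t 14.35 pos [ 0.4712 -0.363  -0.0352] yaw 1.577 F [-0.5 -2.8  3.5] w 0.0610
turn [0.001 0.002 0.006]
shift mm [8.  0.8 9.8]  world [ 0.8  8.  -9.8]
```

View pics/c10.png

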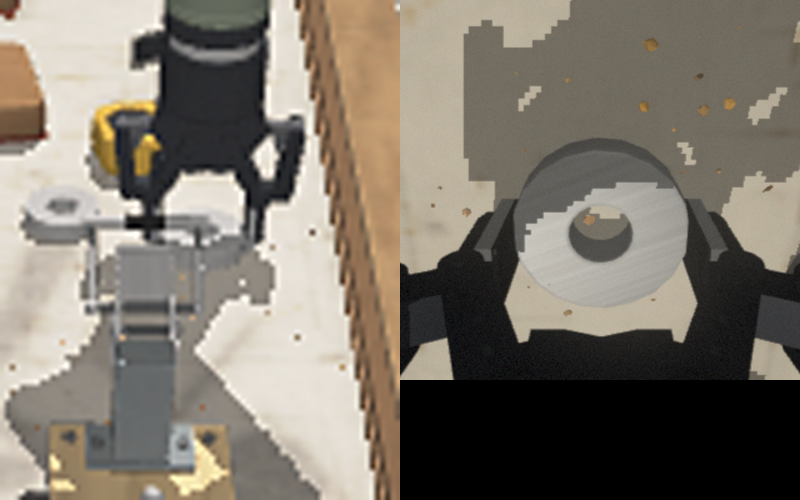

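Call:
drive_tool(targets=[[[0,0,0],[0,0,0],0.8],[[0,0,0],[0,0,-5],0.8],[[0,0,0],[0,0,-10],0.8],[[0,0,0],[0,0,-20],0.8],[[0,0,0],[0,0,-20],0.8],[[0,0,0],[0,0,0],0.8],[[0,0,0],[0,0,0],0.8],[[0,0,0],[0,0,0],0.8]])

```text
t: 15.25
tool_pos: [0.4698, -0.3609, 0.0181]
eef_rot: [0.705, 0.709, 0.0, -0.001]
contact_force: [0.1, -0.2, -2.4]
gripper_width: 0.061
```

Run:
```python
from h import *
goto([.472,-.355,-.045],np.pi/2);combo('c11.png')
```

```text
t 15.25 pos [ 0.4698 -0.3609  0.0181] yaw 1.577 F [ 0.1 -0.2 -2.4] w 0.0610
turn [-0.002 -0.002  0.006]
shift mm [ 5.9  2.2 63.1]  world [  2.2   5.9 -63.1]
```

View pics/c11.png

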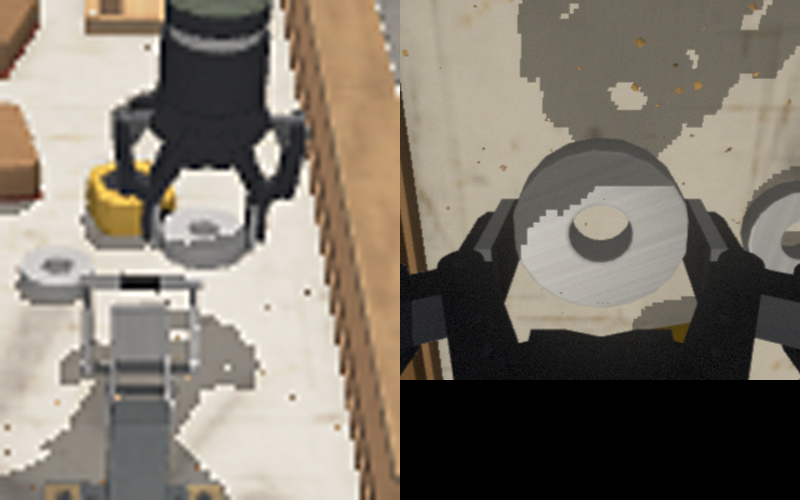

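```bash
cat >> h.py <<'E'
def ringoff(x,y,dz):
    "combo pixel of ring top-face centre, dz=height of the face above TCP"
    w=shot('wrist');s=env.sense();u=96+(x-400+.5)*.8-.5;v=80+(y+.5)*.8-.5
    p=atz(w,u,v,s['tool_pos'][2]+dz); print('ring-TCP',np.round((p-s['tool_pos'])*1000,1)); return p-s['tool_pos']
E
python3 - <<'E'
from h import *
o=ringoff(601,228,.051)
goto(np.array([.5168,.0283,.14])-[o[0],o[1],0],np.pi/2)
E
```

```text
ring-TCP [ 0.1  5.  51. ]
t 15.40 pos [ 0.4699 -0.3612  0.018 ] yaw 1.577 F [-0.3 -0.8 -1.1] w 0.0613
turn [-0.002 -0.002  0.006]
shift mm [ 384.5   46.8 -122. ]  world [ 46.8 384.5 122. ]
```

Call:
drive_tool(targets=[[[0,0,0],[0,0,-45],0.8],[[0,0,0],[0,0,-45],0.8],[[0,0,0],[25,3,-40],0.8],[[0,0,0],[45,6,0],0.8],[[0,0,0],[45,6,0],0.8],[[0,0,0],[45,6,0],0.8],[[0,0,0],[45,6,0],0.8],[[0,0,0],[45,6,0],0.8]])

```text
t: 16.2
tool_pos: [0.5018, -0.11, 0.1488]
eef_rot: [0.705, 0.709, -0.0, -0.0]
contact_force: [1.7, 0.4, -2.0]
gripper_width: 0.0612
```

Call:
drive_tool(targets=[[[0,0,0],[45,6,0],0.8],[[0,0,0],[45,5,0],0.8],[[0,0,0],[35,3,0],0.8],[[0,0,0],[9,0,0],0.8],[[0,0,0],[0,0,0],0.8],[[0,0,0],[0,0,0],0.8],[[0,0,0],[0,0,0],0.8],[[0,0,0],[0,0,0],0.8]])

```text
t: 17.0
tool_pos: [0.5155, 0.0208, 0.1493]
eef_rot: [0.706, 0.708, -0.0, 0.0]
contact_force: [0.7, -0.4, -1.4]
gripper_width: 0.0611
```

Run:
```python
from h import *
goto([.5168,.0233,.08],np.pi/2);combo('c12.png')
```

```text
t 17.00 pos [0.5155 0.0208 0.1493] yaw 1.575 F [ 0.7 -0.4 -1.4] w 0.0611
turn [-0.     0.     0.004]
shift mm [ 2.5  1.3 69.3]  world [  1.3   2.5 -69.3]
```

View pics/c12.png

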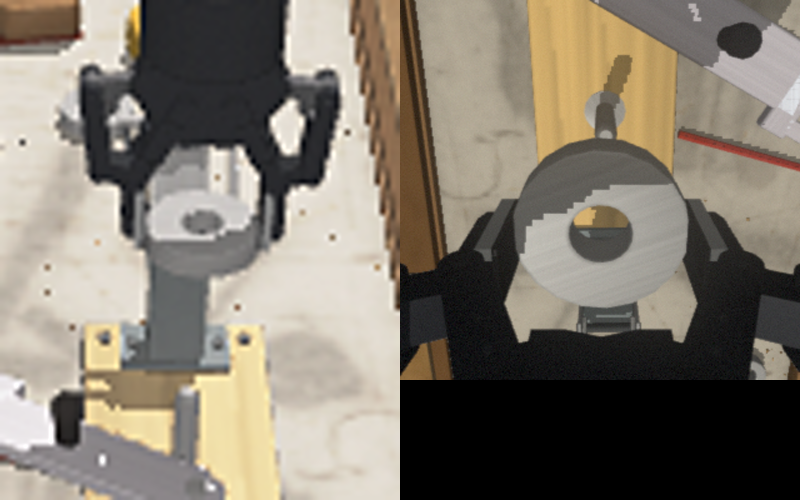

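Run:
```python
from h import *
s=env.sense();c=shot('side');w=shot('wrist')
u,v=[int(round(x)) for x in proj(c,s['tool_pos']+np.array([0,0,.03]))]
f=lambda p:((p[0]-u+40)*5,(p[1]-v+50)*5)
g=lambda p:((p[0]-96)/.8+400,(p[1]-80)/.8)
for n,p in [('tip',[.5168,.0283,.083]),('ringtop',[.5155,.0258,.200]),('TCP',s['tool_pos'])]:
    print(n,f(proj(c,p)),g(proj(w,p)))
```

```text
tip (np.float64(190.33861728696763), np.float64(394.7220092092678)) (np.float64(602.3199490195436), np.float64(131.11125156504266))
ringtop (np.float64(201.50614586105803), np.float64(225.0144253819569)) (np.float64(600.3957730812579), np.float64(228.10383457672998))
TCP (np.float64(197.2019090944272), np.float64(294.46929094924076)) (np.float64(600.3691180312779), np.float64(183.1264299880345))
```

Call:
drive_tool(targets=[[[0,0,0],[1,3,20],0.8],[[0,0,0],[0,0,30],0.8],[[0,0,0],[0,0,30],0.8],[[0,0,0],[0,0,15],0.8],[[0,0,0],[0,0,0],0.8],[[0,0,0],[0,0,0],0.8],[[0,0,0],[0,0,0],0.8],[[0,0,0],[0,0,0],0.8]])

```text
t: 18.0
tool_pos: [0.52, 0.023, 0.056]
eef_rot: [0.705, 0.709, 0.001, 0.001]
contact_force: [-0.2, -0.2, -1.2]
gripper_width: 0.0611
```

Run:
```python
from h import *
goto([.5185,.0215,0.0],np.pi/2);combo('c13.png')
```

```text
t 18.00 pos [0.52  0.023 0.056] yaw 1.577 F [-0.2 -0.2 -1.2] w 0.0611
turn [0.003 0.    0.006]
shift mm [-1.5 -1.5 56. ]  world [ -1.5  -1.5 -56. ]
```

View pics/c13.png

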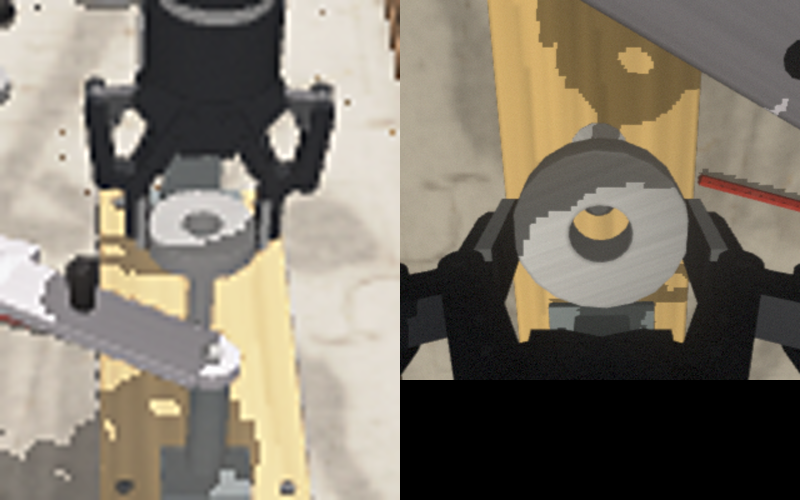

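Run:
```python
from h import *
s=env.sense();w=shot('wrist');t=s['tool_pos']
g=lambda p:tuple(np.round(((p[0]-96)/.8+400,(p[1]-80)/.8),1))
for n,o in [('topc',[0,.005,.051]),('top+',[0,.016,.051]),('top-',[0,-.006,.051]),('botc',[0,.005,.035]),('bot+',[0,.016,.035]),('bot-',[0,-.006,.035])]: print(n,g(proj(w,t+o)))
for y in [.0265,.0283]:
  for dd in (-.0035,0,.0035): print('tip',y,dd,g(proj(w,[.5185,y+dd,.083])))
im=cv2.resize(w['pixels'][225:285,220:300,::-1],None,fx=8,fy=8,interpolation=cv2.INTER_CUBIC);cv2.imwrite('pics/z13.png',im)
```

```text
topc (np.float64(600.8), np.float64(227.4))
top+ (np.float64(600.9), np.float64(199.2))
top- (np.float64(600.6), np.float64(254.3))
botc (np.float64(600.6), np.float64(206.7))
bot+ (np.float64(600.8), np.float64(180.9))
bot- (np.float64(600.4), np.float64(231.4))
tip 0.0265 -0.0035 (np.float64(598.2), np.float64(209.4))
tip 0.0265 0 (np.float64(598.3), np.float64(201.7))
tip 0.0265 0.0035 (np.float64(598.3), np.float64(194.0))
tip 0.0283 -0.0035 (np.float64(598.3), np.float64(205.4))
tip 0.0283 0 (np.float64(598.3), np.float64(197.8))
tip 0.0283 0.0035 (np.float64(598.3), np.float64(190.0))
```

View pics/z13.png

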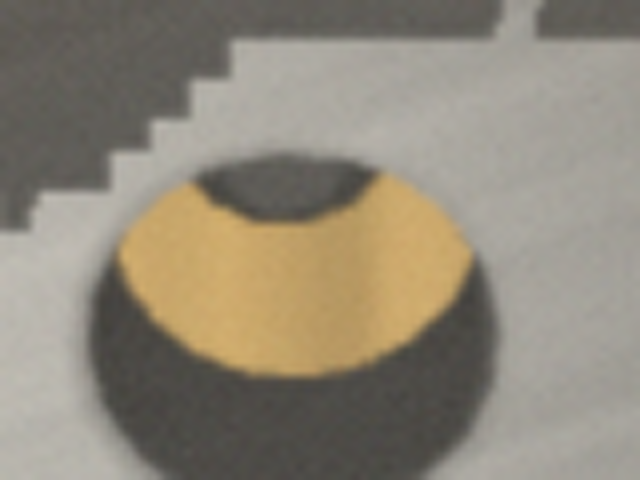

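Call:
drive_tool(targets=[[[0,0,0],[0,-1,10],0.8],[[0,0,0],[0,0,15],0.8],[[0,0,0],[0,0,15],0.8],[[0,0,0],[0,0,12],0.8],[[0,0,0],[0,0,6],0.8],[[0,0,0],[0,0,0],0.8],[[0,0,0],[0,0,0],0.5],[[0,0,0],[0,0,0],0.1]])

```text
t: 18.95
tool_pos: [0.5185, 0.0231, -0.0027]
eef_rot: [0.705, 0.709, 0.001, 0.001]
contact_force: [-0.2, -0.3, -0.5]
gripper_width: 0.074
```

Call:
drive_tool(targets=[[[0,0,0],[0,0,0],0],[[0,0,0],[0,0,-5],0],[[0,0,0],[0,0,-30],0],[[0,0,0],[0,0,-45],0],[[0,0,0],[0,0,-45],0],[[0,0,0],[0,0,-35],0],[[0,0,0],[0,0,0],0],[[0,0,0],[0,0,0],0]])

```text
t: 19.75
tool_pos: [0.5185, 0.0231, 0.1583]
eef_rot: [0.705, 0.709, 0.001, 0.002]
contact_force: [-0.1, 0.3, -0.8]
gripper_width: 0.0858
```

Run:
```python
from h import *
goto([.576,-.394,0.15],np.pi/2);combo('c14.png'); shot('wrist','w14.png')
```

```text
t 19.75 pos [0.5185 0.0231 0.1583] yaw 1.577 F [-0.1  0.3 -0.8] w 0.0858
turn [0.004 0.    0.006]
shift mm [-417.1   57.5    8.3]  world [  57.5 -417.1   -8.3]
```

View pics/c14.png

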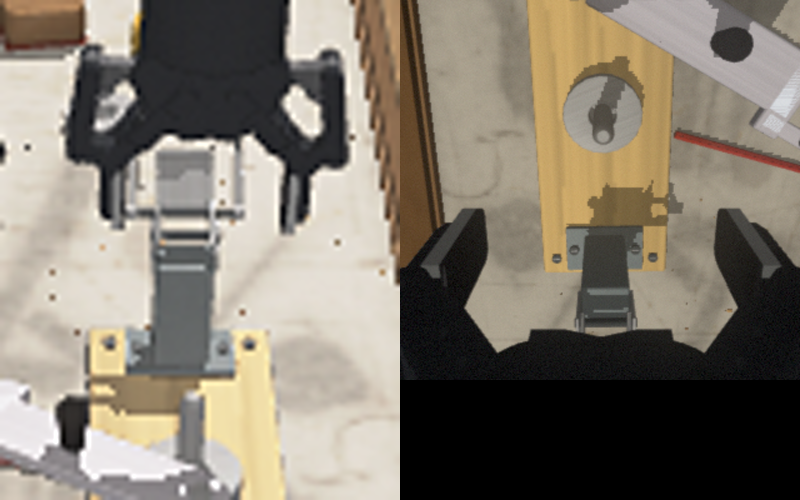

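Call:
drive_tool(targets=[[[0,0,0],[-48,7,0],0],[[0,0,0],[-48,7,0],0],[[0,0,0],[-48,7,0],0],[[0,0,0],[-48,7,0],0],[[0,0,0],[-48,7,0],0],[[0,0,0],[-48,7,0],0],[[0,0,0],[-48,7,10],0],[[0,0,0],[-46,7,20],0]])

```text
t: 20.7
tool_pos: [0.576, -0.3604, 0.1261]
eef_rot: [0.705, 0.709, 0.0, 0.001]
contact_force: [1.2, 0.3, -0.4]
gripper_width: 0.0854
```

Call:
drive_tool(targets=[[[0,0,0],[-34,2,30],0],[[0,0,0],[0,0,30],0],[[0,0,0],[0,0,15],0],[[0,0,0],[0,0,0],0],[[0,0,0],[0,0,0],0],[[0,0,0],[0,0,0],0],[[0,0,0],[0,0,0],0],[[0,0,0],[0,0,0],0]])

```text
t: 21.5
tool_pos: [0.579, -0.3922, 0.0537]
eef_rot: [0.705, 0.709, 0.0, 0.002]
contact_force: [0.7, -0.6, 0.1]
gripper_width: 0.0855
```

Run:
```python
from h import *
goto([.577,-.393,-.031],np.pi/2);combo('c15.png')
```

```text
t 21.50 pos [ 0.579  -0.3922  0.0537] yaw 1.578 F [ 0.7 -0.6  0.1] w 0.0855
turn [0.002 0.002 0.007]
shift mm [-0.8 -2.  84.7]  world [ -2.   -0.8 -84.7]
```

View pics/c15.png

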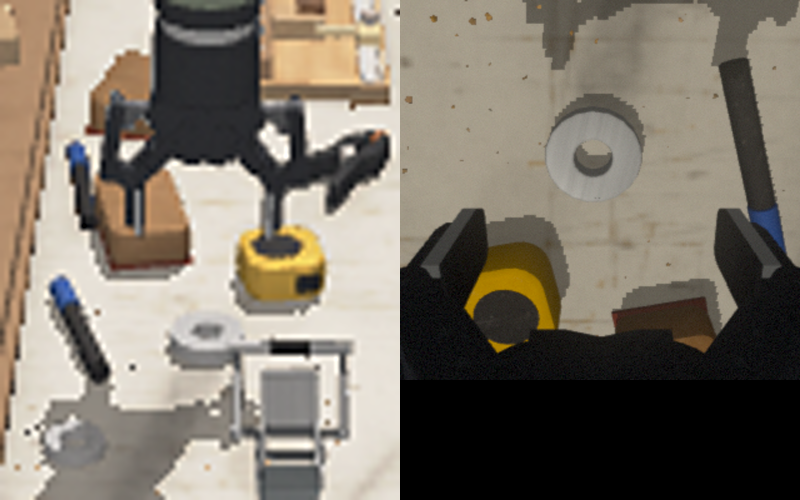

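Run:
```python
from h import *
s=env.sense();ringoff(594,157,.014-s['tool_pos'][2])
```

```text
ring-TCP [ -3.5  -0.9 -38.9]
```

Call:
drive_tool(targets=[[[0,0,0],[-2,-2,25],0],[[0,0,0],[-2,-1,25],0],[[0,0,0],[0,0,20],0],[[0,0,0],[0,0,12],0],[[0,0,0],[0,0,3],0],[[0,0,0],[0,0,0],0.3],[[0,0,0],[0,0,0],0.5],[[0,0,0],[0,0,0],0.6]])

```text
t: 22.45
tool_pos: [0.5766, -0.3973, -0.0307]
eef_rot: [0.705, 0.709, 0.0, 0.002]
contact_force: [0.3, 0.1, -1.2]
gripper_width: 0.0547
```

Run:
```python
from h import *
goto([.577,-.393,-.031],np.pi/2);combo('c16.png')
```

```text
t 22.45 pos [ 0.5766 -0.3973 -0.0307] yaw 1.577 F [ 0.3  0.1 -1.2] w 0.0547
turn [0.003 0.003 0.006]
shift mm [4.3 0.4 0.3]  world [ 0.4  4.3 -0.3]
```

View pics/c16.png

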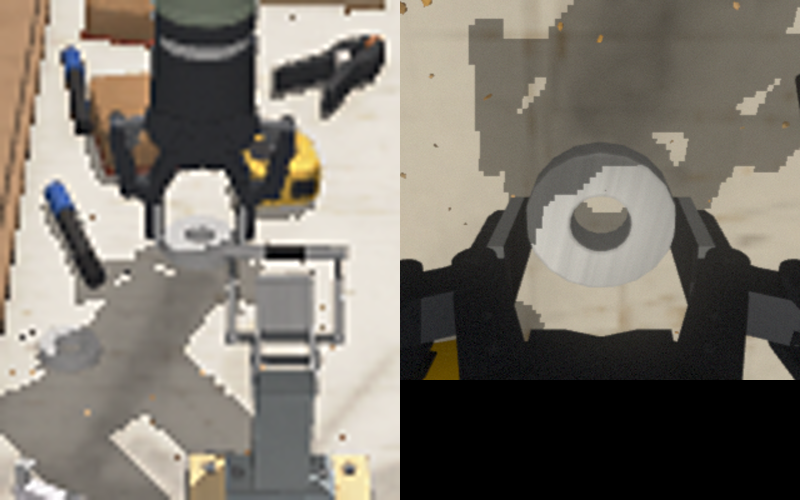

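Run:
```python
from h import *
s=env.sense();ringoff(600.5,221,.014-s['tool_pos'][2]); goto([.5185,.023,.15])
```

```text
ring-TCP [-0.2  4.3 44.9]
t 22.60 pos [ 0.5765 -0.3973 -0.0309] yaw 1.577 F [0.3 0.1 5.9] w 0.0543
turn [0.003 0.003 0.   ]
shift mm [ 420.6  -55.5 -180.9]  world [-58.  420.3 180.9]
```

Call:
drive_tool(targets=[[[0,0,0],[0,0,-5],0.8],[[0,0,0],[0,0,-25],0.8],[[0,0,0],[0,0,-45],0.8],[[0,0,0],[0,0,-45],0.8],[[0,0,0],[20,-3,-40],0.8],[[0,0,0],[45,-6,-20],0.8],[[0,0,0],[45,-6,0],0.8],[[0,0,0],[45,-6,0],0.8]])

```text
t: 23.4
tool_pos: [0.5527, -0.2398, 0.1477]
eef_rot: [0.705, 0.709, 0.0, 0.001]
contact_force: [0.4, 0.9, -1.2]
gripper_width: 0.0547
```

Run:
```python
from h import *
goto([.5185,.0231,.13],np.pi/2)
```

```text
t 23.40 pos [ 0.5527 -0.2398  0.1477] yaw 1.576 F [ 0.4  0.9 -1.2] w 0.0547
turn [0.001 0.001 0.005]
shift mm [262.9 -34.2  17.7]  world [-34.2 262.9 -17.7]
```

Call:
drive_tool(targets=[[[0,0,0],[46,-6,0],0.8],[[0,0,0],[46,-6,0],0.8],[[0,0,0],[46,-6,0],0.8],[[0,0,0],[46,-6,0],0.8],[[0,0,0],[46,-6,0],0.8],[[0,0,0],[30,-3,10],0.8],[[0,0,0],[3,-1,35],0.8],[[0,0,0],[0,0,35],0.8]])

```text
t: 24.2
tool_pos: [0.5176, 0.0234, 0.0667]
eef_rot: [0.704, 0.71, 0.001, 0.001]
contact_force: [-0.2, -0.5, -1.2]
gripper_width: 0.0547
```

Call:
drive_tool(targets=[[[0,0,0],[0,0,0],0.8],[[0,0,0],[0,0,0],0.8],[[0,0,0],[0,0,0],0.8],[[0,0,0],[0,0,0],0.8],[[0,0,0],[0,0,0],0.8],[[0,0,0],[0,0,0],0.8],[[0,0,0],[0,0,0],0.8],[[0,0,0],[0,0,0],0.8]])

```text
t: 25.0
tool_pos: [0.5175, 0.0217, 0.0669]
eef_rot: [0.705, 0.709, 0.0, 0.0]
contact_force: [0.7, 0.2, -1.5]
gripper_width: 0.0549
```

```bash
cat >> h.py <<'E'
def fit(fn,oz,h):
    "close-up of the held ring's hole over the shaft; oz = ring bottom above TCP"
    s=env.sense();w=shot('wrist');t=s['tool_pos']
    im=w['pixels'][190:310,190:330,::-1]; 
    cv2.imwrite('pics/'+fn,cv2.resize(im,None,fx=5,fy=5,interpolation=cv2.INTER_CUBIC))
    z=lambda p:np.round((np.array(p)-[190,190])*5+2)
    for n,o in [('topc',[0,.003,oz+h]),('botc',[0,.003,oz])]: print(n,z(proj(w,t+o)))
    print('tip',z(proj(w,[.5185,.0255,.083])))
    for n,o in [('topc',[0,.003,oz+h]),('botc',[0,.003,oz])]: print(n,'px/mm',(z(proj(w,t+o+np.array([0,.01,0])))-z(proj(w,t+o)))/10)
E
python3 - <<'E'
from h import *
goto([.5185,.0231,.06],np.pi/2);fit('z17.png',.031,.014)
E
```

```text
t 25.00 pos [0.5175 0.0217 0.0669] yaw 1.577 F [ 0.7  0.2 -1.5] w 0.0549
turn [0.    0.    0.006]
shift mm [1.4 1.  6.9]  world [ 1.   1.4 -6.9]
topc [334. 348.]
botc [334. 279.]
tip [343. 210.]
topc px/mm [ 0.1 -9.8]
botc px/mm [ 0.1 -9.1]
```

View pics/z17.png

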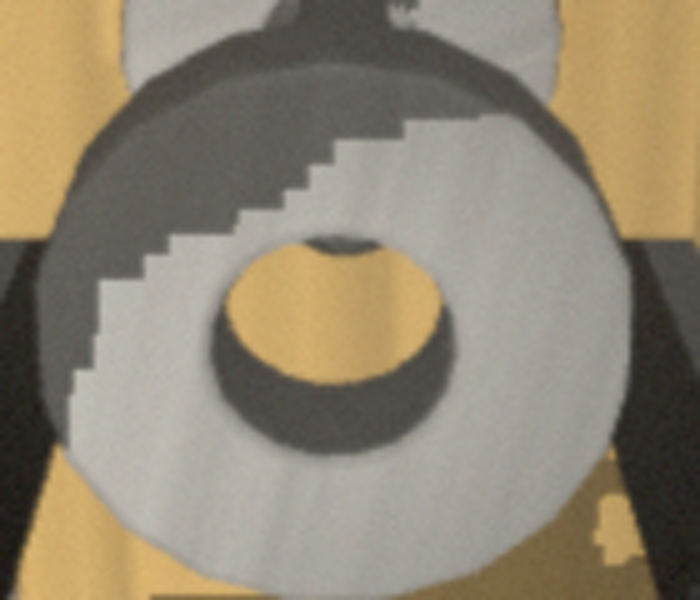

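Call:
drive_tool(targets=[[[0,0,0],[1,1,10],0.8],[[0,0,0],[0,0,15],0.8],[[0,0,0],[0,0,15],0.8],[[0,0,0],[0,0,12],0.8],[[0,0,0],[0,0,6],0.8],[[0,0,0],[0,0,0],0.8],[[0,0,0],[0,0,0],0.5],[[0,0,0],[0,0,0],0.1]])

```text
t: 25.85
tool_pos: [0.5194, 0.0227, 0.0095]
eef_rot: [0.705, 0.709, 0.001, 0.001]
contact_force: [1.2, -0.2, -0.1]
gripper_width: 0.0673
```

Call:
drive_tool(targets=[[[0,0,0],[0,0,0],0],[[0,0,0],[0,0,-5],0],[[0,0,0],[0,0,-30],0],[[0,0,0],[0,0,-45],0],[[0,0,0],[0,0,-45],0],[[0,0,0],[0,0,-35],0],[[0,0,0],[0,0,0],0],[[0,0,0],[0,0,0],0]])

```text
t: 26.65
tool_pos: [0.5194, 0.0227, 0.1705]
eef_rot: [0.705, 0.709, 0.001, 0.001]
contact_force: [-0.4, -0.1, 0.3]
gripper_width: 0.0854
```

Run:
```python
from h import *
goto([.484,.329,0.15],np.pi/2);combo('c18.png'); c=shot('top','t18.png')
cv2.imwrite('pics/t18.png',cv2.resize(c['pixels'][130:250,60:400,::-1],(800,282),interpolation=cv2.INTER_CUBIC))
```

```text
t 26.65 pos [0.5194 0.0227 0.1705] yaw 1.577 F [-0.4 -0.1  0.3] w 0.0854
turn [0.004 0.    0.006]
shift mm [306.3 -35.4  20.5]  world [-35.4 306.3 -20.5]
```

View pics/c18.png

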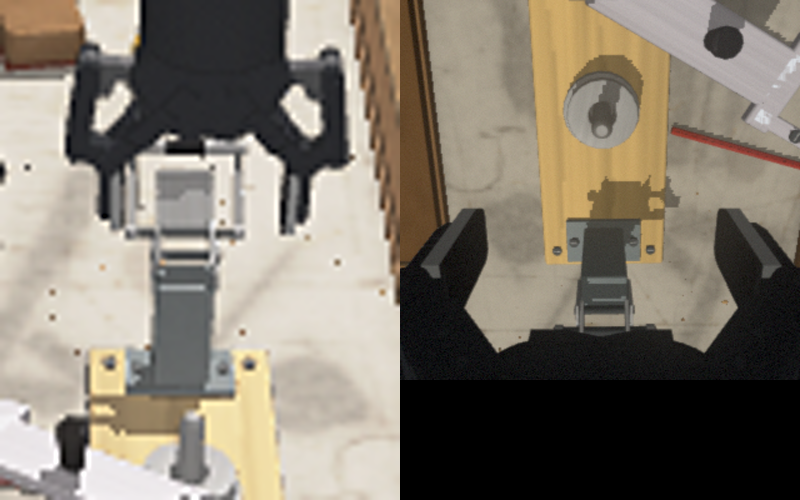

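View pics/t18.png

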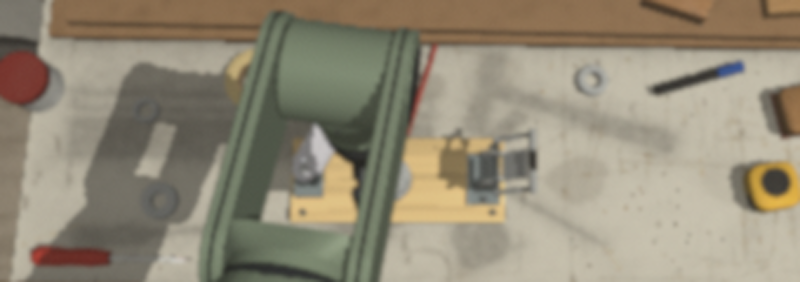

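Call:
drive_tool(targets=[[[0,0,0],[45,-5,0],0],[[0,0,0],[45,-5,0],0],[[0,0,0],[45,-5,0],0],[[0,0,0],[45,-5,0],0],[[0,0,0],[45,-5,10],0],[[0,0,0],[45,-5,20],0],[[0,0,0],[35,-5,40],0],[[0,0,0],[0,0,45],0]])

```text
t: 27.6
tool_pos: [0.4815, 0.3299, 0.0552]
eef_rot: [0.703, 0.711, 0.002, -0.0]
contact_force: [-0.2, -1.2, -0.6]
gripper_width: 0.0855
```

Call:
drive_tool(targets=[[[0,0,0],[0,0,0],0],[[0,0,0],[0,0,0],0],[[0,0,0],[0,0,0],0],[[0,0,0],[0,0,0],0],[[0,0,0],[0,0,0],0],[[0,0,0],[0,0,0],0],[[0,0,0],[0,0,0],0],[[0,0,0],[0,0,0],0]])

```text
t: 28.4
tool_pos: [0.482, 0.3253, 0.0565]
eef_rot: [0.705, 0.709, 0.0, 0.0]
contact_force: [1.0, -1.0, 0.4]
gripper_width: 0.0853
```

Run:
```python
from h import *
goto([.484,.329,-.029],np.pi/2);combo('c19.png')
```

```text
t 28.40 pos [0.482  0.3253 0.0565] yaw 1.577 F [ 1.  -1.   0.4] w 0.0853
turn [ 0.    -0.     0.006]
shift mm [ 3.7  2.  85.5]  world [  2.    3.7 -85.5]
```

View pics/c19.png

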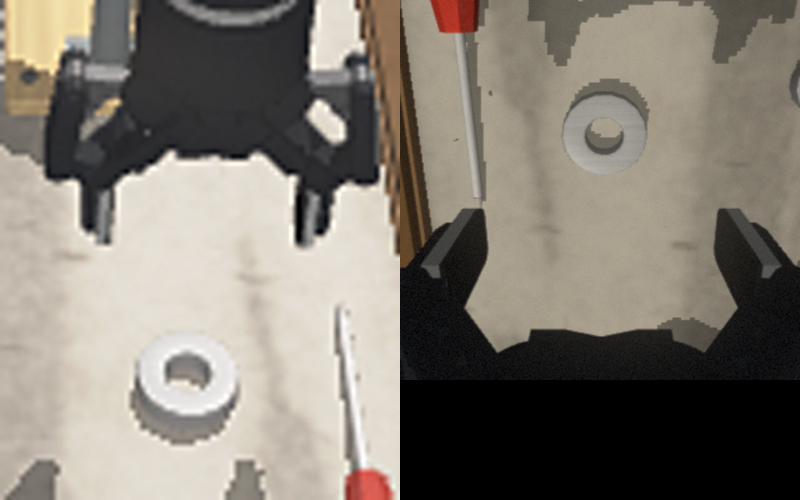

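Run:
```python
from h import *
z=env.sense()['tool_pos'][2];ringoff(605,134,.013-z);ringoff(478,192,.004-z);ringoff(468,110,.004-z)
```

```text
ring-TCP [  2.6  11.9 -43.3]
ring-TCP [-77.3 -29.4 -52.3]
ring-TCP [-78.7  23.7 -52.3]
```

Call:
drive_tool(targets=[[[0,0,0],[5,2,25],0],[[0,0,0],[4,0,25],0],[[0,0,0],[0,0,20],0],[[0,0,0],[0,0,12],0.1],[[0,0,0],[0,0,4],0.2],[[0,0,0],[0,0,0],0.4],[[0,0,0],[0,0,0],0.6],[[0,0,0],[0,0,0],0.8]])

```text
t: 29.45
tool_pos: [0.485, 0.3349, -0.0285]
eef_rot: [0.705, 0.709, 0.001, 0.0]
contact_force: [0.5, 0.0, -1.3]
gripper_width: 0.0469
```

Run:
```python
from h import *
goto([.484,.329,-.029],np.pi/2);combo('c20.png')
```

```text
t 29.45 pos [ 0.485   0.3349 -0.0285] yaw 1.577 F [ 0.5  0.  -1.3] w 0.0469
turn [ 0.002 -0.001  0.006]
shift mm [-5.9 -1.   0.5]  world [-1.  -5.9 -0.5]
```

View pics/c20.png

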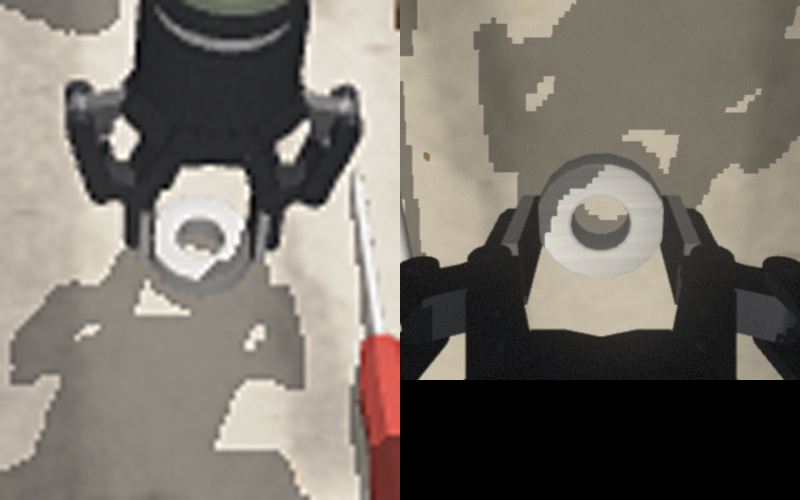

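Call:
drive_tool(targets=[[[0,0,0],[0,0,-5],0.8],[[0,0,0],[0,0,-25],0.8],[[0,0,0],[0,0,-45],0.8],[[0,0,0],[0,0,-45],0.8],[[0,0,0],[-20,2,-40],0.8],[[0,0,0],[-46,5,-18],0.8],[[0,0,0],[-46,5,0],0.8],[[0,0,0],[-46,5,0],0.8]])

```text
t: 30.35
tool_pos: [0.5025, 0.1753, 0.1501]
eef_rot: [0.705, 0.71, 0.001, 0.001]
contact_force: [1.6, -0.5, -1.7]
gripper_width: 0.0469
```

Call:
drive_tool(targets=[[[0,0,0],[-46,5,0],0.8],[[0,0,0],[-46,5,0],0.8],[[0,0,0],[-44,5,0],0.8],[[0,0,0],[-15,2,15],0.8],[[0,0,0],[0,0,35],0.8],[[0,0,0],[0,0,30],0.8],[[0,0,0],[0,0,0],0.8],[[0,0,0],[0,0,0],0.8]])

```text
t: 31.15
tool_pos: [0.5193, 0.0257, 0.0684]
eef_rot: [0.705, 0.709, -0.0, -0.0]
contact_force: [-0.2, 0.4, -0.4]
gripper_width: 0.0467
```

Run:
```python
from h import *
goto([.5185,.0228,.065],np.pi/2);fit('z21.png',.0285,.013)
```

```text
t 31.15 pos [0.5193 0.0257 0.0684] yaw 1.577 F [-0.2  0.4 -0.4] w 0.0467
turn [-0.001 -0.     0.006]
shift mm [-2.9 -0.8  3.4]  world [-0.8 -2.9 -3.4]
topc [334. 329.]
botc [334. 267.]
tip [326. 237.]
topc px/mm [ 0.  -9.6]
botc px/mm [ 0. -9.]
```

View pics/z21.png

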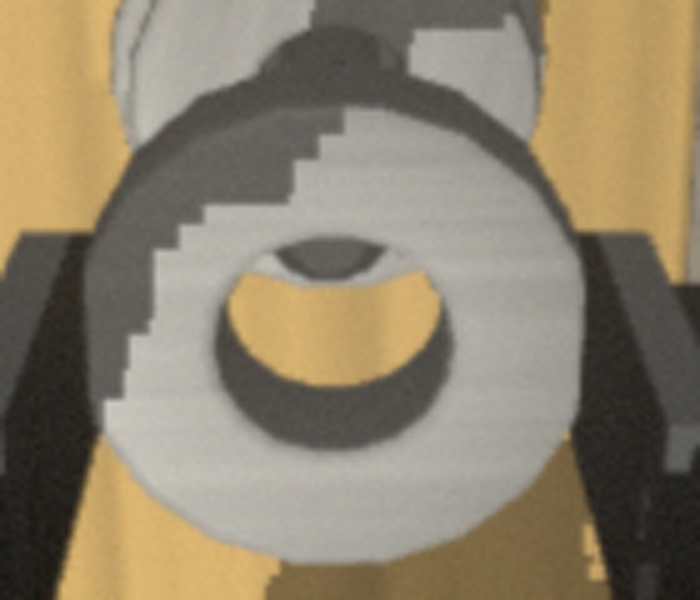

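Call:
drive_tool(targets=[[[0,0,0],[-1,-1,8],0.8],[[0,0,0],[0,0,12],0.8],[[0,0,0],[0,0,12],0.8],[[0,0,0],[0,0,10],0.8],[[0,0,0],[0,0,4],0.8],[[0,0,0],[0,0,0],0.8],[[0,0,0],[0,0,0],0.5],[[0,0,0],[0,0,0],0.2]])

```text
t: 32.0
tool_pos: [0.5194, 0.0245, 0.0228]
eef_rot: [0.705, 0.709, 0.0, 0.001]
contact_force: [-0.5, -0.4, -0.1]
gripper_width: 0.0599
```

Call:
drive_tool(targets=[[[0,0,0],[0,0,0],0],[[0,0,0],[0,0,-5],0],[[0,0,0],[0,0,-30],0],[[0,0,0],[0,0,-45],0],[[0,0,0],[0,0,-45],0],[[0,0,0],[0,0,-25],0],[[0,0,0],[0,0,0],0],[[0,0,0],[0,0,0],0]])

```text
t: 32.8
tool_pos: [0.519, 0.0245, 0.1731]
eef_rot: [0.705, 0.709, 0.001, 0.001]
contact_force: [-0.6, -0.6, -0.1]
gripper_width: 0.0853
```

Run:
```python
from h import *
goto([.664,-.253,0.06],np.pi/2);combo('c22.png'); c=shot('top')
cv2.imwrite('pics/t22.png',cv2.resize(c['pixels'][130:250,60:400,::-1],(800,282),interpolation=cv2.INTER_CUBIC))
```

```text
t 32.80 pos [0.519  0.0245 0.1731] yaw 1.577 F [-0.6 -0.6 -0.1] w 0.0853
turn [0.002 0.    0.006]
shift mm [-277.5  145.   113.1]  world [ 145.  -277.5 -113.1]
```

View pics/c22.png

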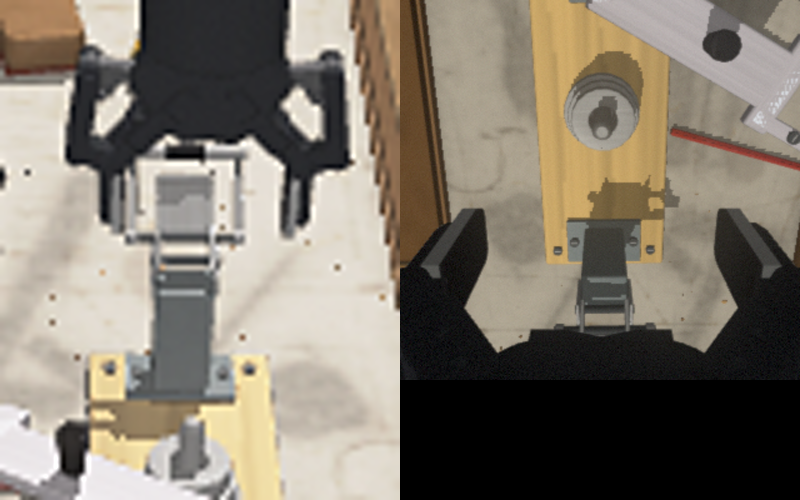

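View pics/t22.png

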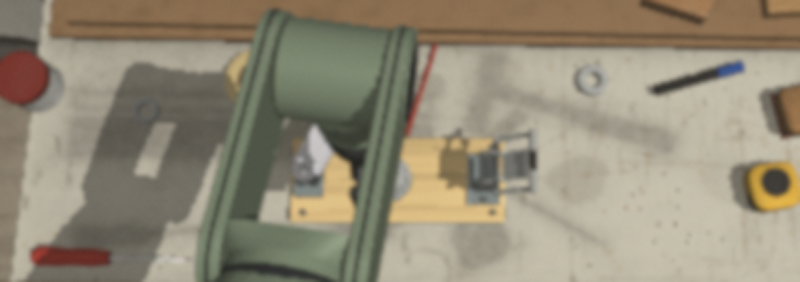

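Call:
drive_tool(targets=[[[0,0,0],[-40,20,0],0.2],[[0,0,0],[-40,20,0],0.2],[[0,0,0],[-40,20,0],0.2],[[0,0,0],[-40,20,0],0.2],[[0,0,0],[-40,20,0],0.2],[[0,0,0],[-40,20,0],0.2],[[0,0,-0.14],[0,0,0],0.2],[[0,0,-0.149],[0,0,0],0.2]])

```text
t: 33.75
tool_pos: [0.6391, -0.216, 0.1687]
eef_rot: [0.594, 0.804, -0.0, -0.003]
contact_force: [0.2, 0.3, -0.3]
gripper_width: 0.0683
```

Call:
drive_tool(targets=[[[0,0,-0.149],[0,0,0],0.2],[[0,0,-0.149],[0,0,0],0.2],[[0,0,-0.149],[0,0,0],0.2],[[0,0,-0.149],[0,0,0],0.2],[[0,0,-0.149],[0,0,0],0.2],[[0,0,-0.149],[0,0,0],0.2],[[0,0,-0.149],[0,0,0],0.2],[[0,0,-0.149],[0,0,0],0.2]])

```text
t: 34.55
tool_pos: [0.6389, -0.2141, 0.1694]
eef_rot: [0.039, 0.999, 0.001, -0.002]
contact_force: [-0.4, -0.3, 0.6]
gripper_width: 0.0685
```

Run:
```python
from h import *
goto([.664,-.253,0.06],np.pi)
```

```text
t 34.55 pos [ 0.6389 -0.2141  0.1694] yaw 3.064 F [-0.4 -0.3  0.6] w 0.0685
turn [ 0.002 -0.004 -0.078]
shift mm [-25.1 -38.9 109.4]  world [  25.1  -38.9 -109.4]
```

Call:
drive_tool(targets=[[[0,0,-0.078],[0,0,0],0.2],[[0,0,0],[-13,-20,25],0.2],[[0,0,0],[-12,-19,30],0.2],[[0,0,0],[0,0,30],0.2],[[0,0,0],[0,0,24],0.2],[[0,0,0],[0,0,0],0.2],[[0,0,0],[0,0,0],0.2],[[0,0,0],[0,0,0],0.2]])

```text
t: 35.35
tool_pos: [0.6659, -0.2542, 0.0647]
eef_rot: [0.003, 1.0, -0.001, 0.001]
contact_force: [0.8, -0.5, 0.2]
gripper_width: 0.0683
```

Run:
```python
from h import *
goto([.664,-.253,-.028],np.pi);combo('c23.png')
```

```text
t 35.35 pos [ 0.6659 -0.2542  0.0647] yaw 3.136 F [ 0.8 -0.5  0.2] w 0.0683
turn [-0.001  0.002 -0.006]
shift mm [ 1.9  1.2 92.7]  world [ -1.9   1.2 -92.7]
```

View pics/c23.png

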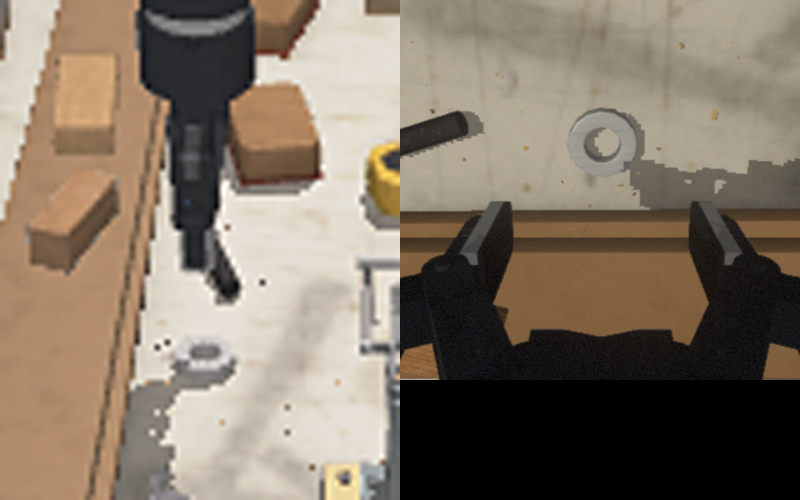

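Run:
```python
from h import *
z=env.sense()['tool_pos'][2];ringoff(602.5,143,.012-z)
ringoff(600,210,.03-z);ringoff(600,210,.0-z);ringoff(468,125,.009-z)
```

```text
ring-TCP [ -2.1   1.6 -53.6]
ring-TCP [ 34.2  -0.2 -35.6]
ring-TCP [ 49.9  -0.4 -65.6]
ring-TCP [-13.1 -80.8 -56.6]
```

Call:
drive_tool(targets=[[[0,0,0],[0,1.5,25],0.2],[[0,0,0],[0,0,25],0.2],[[0,0,0],[0,0,20],0.2],[[0,0,0],[0,0,15],0.2],[[0,0,0],[0,0,8],0.2],[[0,0,0],[0,0,0],0.4],[[0,0,0],[0,0,0],0.6],[[0,0,0],[0,0,0],0.8]])

```text
t: 36.45
tool_pos: [0.6662, -0.253, -0.0281]
eef_rot: [0.003, 1.0, -0.001, 0.001]
contact_force: [-0.1, 0.3, -1.5]
gripper_width: 0.0401
```

Run:
```python
from h import *
goto([.664,-.253,-.028],np.pi);combo('c24.png')
```

```text
t 36.45 pos [ 0.6662 -0.253  -0.0281] yaw 3.136 F [-0.1  0.3 -1.5] w 0.0401
turn [-0.001  0.003 -0.006]
shift mm [ 2.2 -0.  -0.1]  world [-2.2 -0.   0.1]
```

View pics/c24.png

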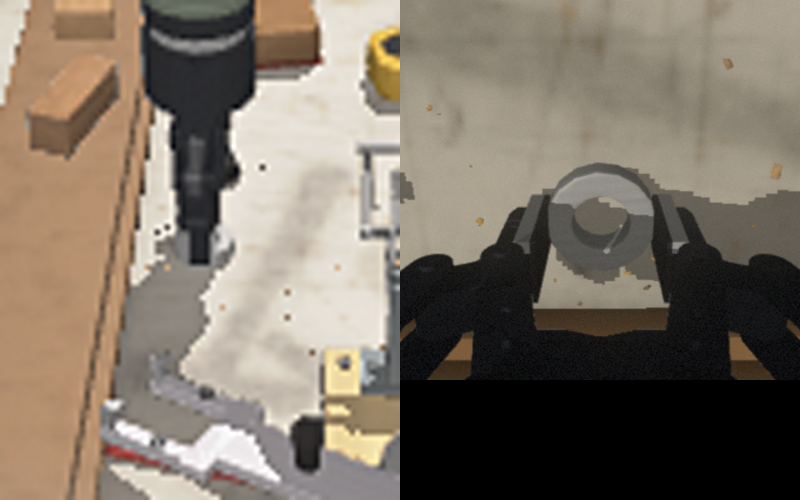

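Call:
drive_tool(targets=[[[0,0,0],[0,0,-5],0.8],[[0,0,0],[0,0,-25],0.8],[[0,0,0],[0,0,-45],0.8],[[0,0,0],[0,0,-45],0.8],[[0,0,0],[0,0,-40],0.8],[[0,0,0.149],[0,0,-18],0.8],[[0,0,0.149],[0,0,0],0.8],[[0,0,0.149],[0,0,0],0.8]])

```text
t: 37.35
tool_pos: [0.6658, -0.2528, 0.1508]
eef_rot: [0.227, 0.974, -0.0, 0.002]
contact_force: [0.0, 0.1, -1.4]
gripper_width: 0.0405
```

Call:
drive_tool(targets=[[[0,0,0.149],[0,0,0],0.8],[[0,0,0.149],[0,0,0],0.8],[[0,0,0.149],[0,0,0],0.8],[[0,0,0.149],[0,0,0],0.8],[[0,0,0.149],[0,0,0],0.8],[[0,0,0.149],[0,0,0],0.8],[[0,0,0.149],[0,0,0],0.8],[[0,0,0.07],[0,0,0],0.8]])

```text
t: 38.15
tool_pos: [0.6648, -0.2523, 0.1487]
eef_rot: [0.707, 0.707, 0.0, 0.0]
contact_force: [-0.1, -0.6, -0.5]
gripper_width: 0.0403
```

Run:
```python
from h import *
goto([.5185,.0235,.15],np.pi/2)
```

```text
t 38.15 pos [ 0.6648 -0.2523  0.1487] yaw 1.572 F [-0.1 -0.6 -0.5] w 0.0403
turn [0.    0.    0.001]
shift mm [ 275.8 -146.3   -1.3]  world [-146.3  275.8    1.3]
```

Call:
drive_tool(targets=[[[0,0,0],[42,-22,0],0.8],[[0,0,0],[42,-22,0],0.8],[[0,0,0],[42,-22,0],0.8],[[0,0,0],[42,-22,0],0.8],[[0,0,0],[42,-22,0],0.8],[[0,0,0],[42,-22,0],0.8],[[0,0,0],[24,-14,10],0.8],[[0,0,0],[0,0,35],0.8]])

```text
t: 38.95
tool_pos: [0.5195, 0.0259, 0.1073]
eef_rot: [0.704, 0.71, 0.003, 0.003]
contact_force: [0.7, -1.0, -1.4]
gripper_width: 0.0398
```

Call:
drive_tool(targets=[[[0,0,0],[0,0,35],0.8],[[0,0,0],[0,0,0],0.8],[[0,0,0],[0,0,0],0.8],[[0,0,0],[0,0,0],0.8],[[0,0,0],[0,0,0],0.8],[[0,0,0],[0,0,0],0.8],[[0,0,0],[0,0,0],0.8],[[0,0,0],[0,0,0],0.8]])

```text
t: 39.75
tool_pos: [0.5178, 0.0228, 0.0686]
eef_rot: [0.705, 0.709, 0.0, 0.0]
contact_force: [1.6, -0.7, -0.7]
gripper_width: 0.0401
```

Run:
```python
from h import *
goto([.5185,.0228,.065],np.pi/2);fit('z25.png',.0281,.012)
```

```text
t 39.75 pos [0.5178 0.0228 0.0686] yaw 1.576 F [ 1.6 -0.7 -0.7] w 0.0401
turn [0.001 0.    0.005]
shift mm [-0.   0.7  3.6]  world [ 0.7 -0.  -3.6]
topc [334. 322.]
botc [333. 265.]
tip [340. 212.]
topc px/mm [ 0.  -9.6]
botc px/mm [ 0.1 -8.9]
```

View pics/z25.png

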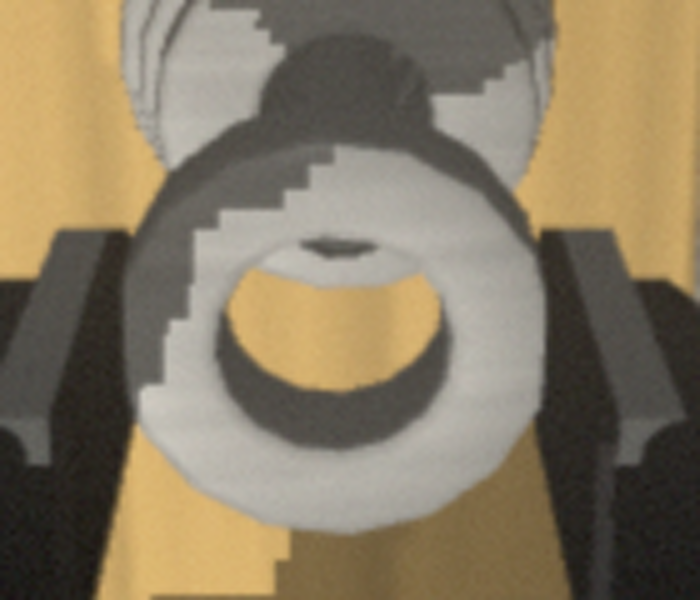

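Call:
drive_tool(targets=[[[0,0,0],[2,0.7,4],0.8],[[0,0,0],[0,0,10],0.8],[[0,0,0],[0,0,10],0.8],[[0,0,0],[0,0,8],0.8],[[0,0,0],[0,0,4],0.8],[[0,0,0],[0,0,0],0.8],[[0,0,0],[0,0,0],0.6],[[0,0,0],[0,0,0],0.3]])

```text
t: 40.6
tool_pos: [0.5189, 0.0248, 0.0327]
eef_rot: [0.705, 0.709, 0.0, 0.0]
contact_force: [0.2, -1.0, -0.3]
gripper_width: 0.0533
```

Call:
drive_tool(targets=[[[0,0,0],[0,0,0],0],[[0,0,0],[0,0,-5],0],[[0,0,0],[0,0,-30],0],[[0,0,0],[0,0,-45],0],[[0,0,0],[0,0,-45],0],[[0,0,0],[0,0,-15],0],[[0,0,0],[0,0,0],0],[[0,0,0],[0,0,0],0]])

```text
t: 41.4
tool_pos: [0.5179, 0.025, 0.1721]
eef_rot: [0.705, 0.709, 0.0, 0.0]
contact_force: [-0.1, -0.1, -0.6]
gripper_width: 0.0853
```

Run:
```python
from h import *
goto([.609,.360,0.06],np.pi/2);combo('c26.png'); c=shot('top')
cv2.imwrite('pics/t26.png',cv2.resize(c['pixels'][130:250,60:400,::-1],(800,282),interpolation=cv2.INTER_CUBIC))
```

```text
t 41.40 pos [0.5179 0.025  0.1721] yaw 1.576 F [-0.1 -0.1 -0.6] w 0.0853
turn [0.    0.    0.005]
shift mm [335.   91.1 112.1]  world [  91.1  335.  -112.1]
```

View pics/c26.png

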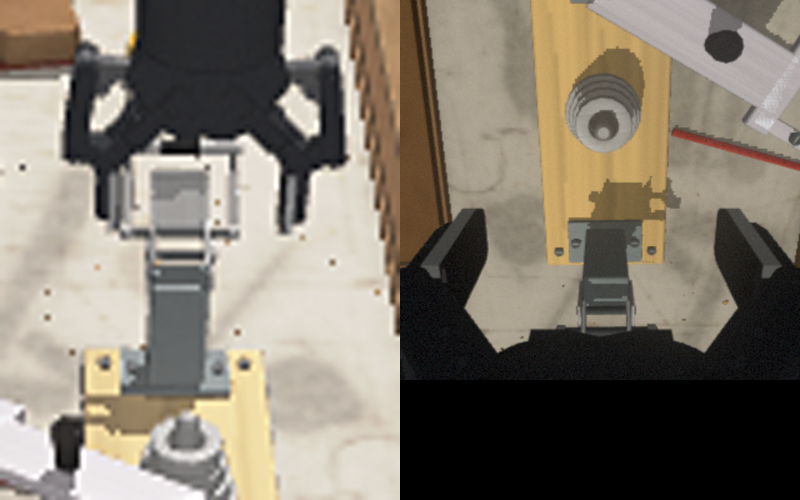

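View pics/t26.png

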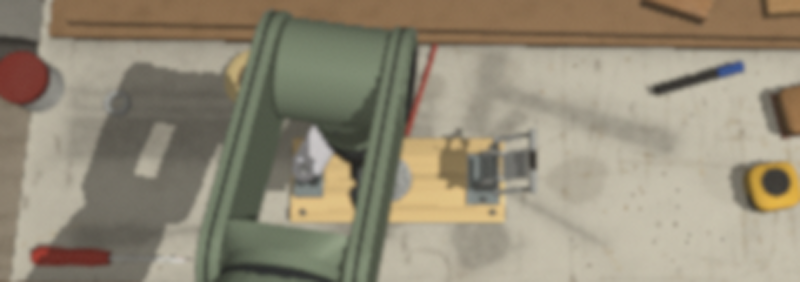

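Run:
```python
from h import *
c=shot('top'); print(atz(c,60+118*.425,130+102*.425,.011)); print(atz(c,60+148*.425,130+110*.425,.011))
```

```text
[0.61876072 0.40185019 0.011     ]
[0.60823765 0.35916125 0.011     ]
```

Call:
drive_tool(targets=[[[0,0,0],[45,12,0],0.1],[[0,0,0],[45,12,0],0.1],[[0,0,0],[45,12,0],0.1],[[0,0,0],[45,12,0],0.2],[[0,0,0],[45,12,0],0.2],[[0,0,0],[45,12,0],0.2],[[0,0,0],[45,12,10],0.2],[[0,0,0],[45,12,30],0.2]])

```text
t: 42.4
tool_pos: [0.6133, 0.3842, 0.1367]
eef_rot: [0.705, 0.709, 0.002, 0.001]
contact_force: [1.8, -0.2, 1.4]
gripper_width: 0.0685
```

Call:
drive_tool(targets=[[[0,0,0],[13,5,35],0.2],[[0,0,0],[0,0,35],0.2],[[0,0,0],[0,0,0],0.2],[[0,0,0],[0,0,0],0.2],[[0,0,0],[0,0,0],0.2],[[0,0,0],[0,0,0],0.2],[[0,0,0],[0,0,0],0.2],[[0,0,0],[0,0,0],0.2]])

```text
t: 43.2
tool_pos: [0.6171, 0.3942, 0.067]
eef_rot: [0.705, 0.709, 0.001, 0.0]
contact_force: [-0.3, -0.4, 0.3]
gripper_width: 0.068
```

Run:
```python
from h import *
goto([.619,.400,-.0265],np.pi/2);combo('c27.png')
```

```text
t 43.20 pos [0.6171 0.3942 0.067 ] yaw 1.575 F [-0.3 -0.4  0.3] w 0.0680
turn [ 0.002 -0.001  0.005]
shift mm [ 5.8  1.9 93.5]  world [  1.9   5.8 -93.5]
```

View pics/c27.png

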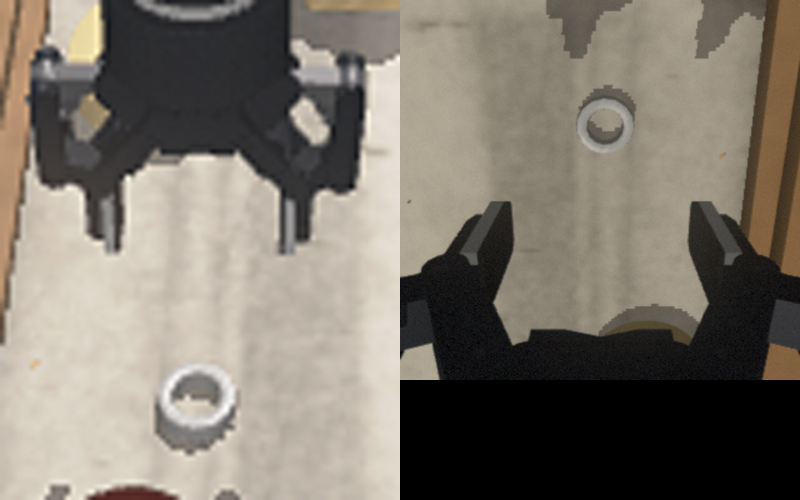

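Run:
```python
from h import *
z=env.sense()['tool_pos'][2];ringoff(605,125,.011-z);ringoff(748,160,.0-z)
```

```text
ring-TCP [  3.   14.1 -55.1]
ring-TCP [ 96.9 -12.2 -66.1]
```

Call:
drive_tool(targets=[[[0,0,0],[6,2,25],0.2],[[0,0,0],[6,1,25],0.2],[[0,0,0],[0,0,20],0.3],[[0,0,0],[0,0,15],0.3],[[0,0,0],[0,0,8],0.3],[[0,0,0],[0,0,0],0.5],[[0,0,0],[0,0,0],0.7],[[0,0,0],[0,0,0],0.8]])

```text
t: 44.2
tool_pos: [0.6203, 0.4065, -0.0263]
eef_rot: [0.705, 0.709, 0.001, 0.0]
contact_force: [0.2, 0.1, -0.1]
gripper_width: 0.0326
```

Run:
```python
from h import *
goto([.619,.400,-.0265],np.pi/2);combo('c28.png')
```

```text
t 44.20 pos [ 0.6203  0.4065 -0.0263] yaw 1.576 F [ 0.2  0.1 -0.1] w 0.0326
turn [ 0.002 -0.001  0.005]
shift mm [-6.5 -1.3  0.2]  world [-1.3 -6.5 -0.2]
```

View pics/c28.png

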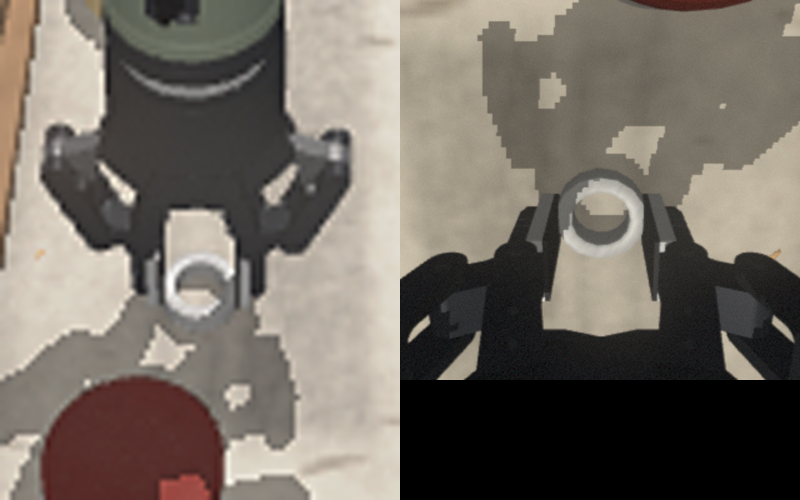

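Call:
drive_tool(targets=[[[0,0,0],[0,0,-5],0.8],[[0,0,0],[0,0,-25],0.8],[[0,0,0],[0,0,-45],0.8],[[0,0,0],[0,0,-45],0.8],[[0,0,0],[-20,-5,-40],0.8],[[0,0,0],[-44,-12,-16],0.8],[[0,0,0],[-46,-12,0],0.8],[[0,0,0],[-46,-12,0],0.8]])

```text
t: 45.1
tool_pos: [0.5793, 0.2489, 0.1506]
eef_rot: [0.705, 0.709, 0.002, 0.001]
contact_force: [0.1, 0.1, -0.3]
gripper_width: 0.0329
```

Call:
drive_tool(targets=[[[0,0,0],[-46,-12,0],0.8],[[0,0,0],[-46,-12,0],0.8],[[0,0,0],[-46,-12,0],0.8],[[0,0,0],[-46,-12,0],0.8],[[0,0,0],[-40,-11,0],0.8],[[0,0,0],[-2,-2,25],0.8],[[0,0,0],[0,0,35],0.8],[[0,0,0],[0,0,20],0.8]])

```text
t: 45.9
tool_pos: [0.5178, 0.0229, 0.067]
eef_rot: [0.706, 0.708, -0.0, -0.001]
contact_force: [-0.5, -0.5, -0.9]
gripper_width: 0.0325
```

Call:
drive_tool(targets=[[[0,0,0],[0,0,0],0.8],[[0,0,0],[0,0,0],0.8],[[0,0,0],[0,0,0],0.8],[[0,0,0],[0,0,0],0.8],[[0,0,0],[0,0,0],0.8],[[0,0,0],[0,0,0],0.8],[[0,0,0],[0,0,0],0.8],[[0,0,0],[0,0,0],0.8]])

```text
t: 46.7
tool_pos: [0.519, 0.0236, 0.0682]
eef_rot: [0.705, 0.709, -0.0, 0.0]
contact_force: [-0.1, 0.7, -0.3]
gripper_width: 0.0325
```

Run:
```python
from h import *
goto([.5185,.0228,.065],np.pi/2);fit('z29.png',.0263,.011)
```

```text
t 46.70 pos [0.519  0.0236 0.0682] yaw 1.576 F [-0.1  0.7 -0.3] w 0.0325
turn [-0.     0.     0.005]
shift mm [-0.8 -0.5  3.2]  world [-0.5 -0.8 -3.2]
topc [333. 308.]
botc [333. 258.]
tip [328. 220.]
topc px/mm [ 0.1 -9.4]
botc px/mm [ 0.1 -8.9]
```

View pics/z29.png

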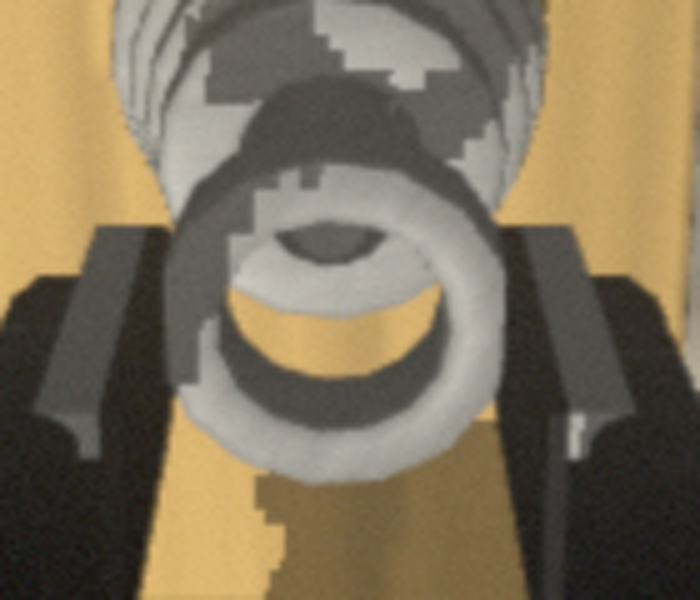

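Call:
drive_tool(targets=[[[0,0,0],[1,-0.5,4],0.8],[[0,0,0],[0,0,6],0.8],[[0,0,0],[0,0,6],0.8],[[0,0,0],[0,0,6],0.8],[[0,0,0],[0,0,0],0.8],[[0,0,0],[0,0,0],0.8],[[0,0,0],[0,0,0],0.7],[[0,0,0],[0,0,0],0.5]])

```text
t: 47.55
tool_pos: [0.519, 0.0245, 0.0466]
eef_rot: [0.705, 0.709, 0.0, 0.0]
contact_force: [-0.7, -1.0, -0.1]
gripper_width: 0.0425
```

Call:
drive_tool(targets=[[[0,0,0],[0,0,0],0.2],[[0,0,0],[0,0,-5],0],[[0,0,0],[0,0,-30],0],[[0,0,0],[0,0,-45],0],[[0,0,0],[0,0,-45],0],[[0,0,0],[0,0,-45],0],[[0,0,0],[0,0,-10],0],[[0,0,0],[0,0,0],0]])

```text
t: 48.35
tool_pos: [0.5206, 0.0244, 0.2295]
eef_rot: [0.705, 0.709, 0.002, 0.003]
contact_force: [0.2, 0.2, -0.5]
gripper_width: 0.0857
```

Run:
```python
from h import *
goto([.609,.360,0.06],np.pi/2);combo('c30.png')
```

```text
t 48.35 pos [0.5206 0.0244 0.2295] yaw 1.576 F [ 0.2  0.2 -0.5] w 0.0857
turn [0.007 0.001 0.005]
shift mm [335.6  88.4 169.5]  world [  88.4  335.6 -169.5]
```

View pics/c30.png

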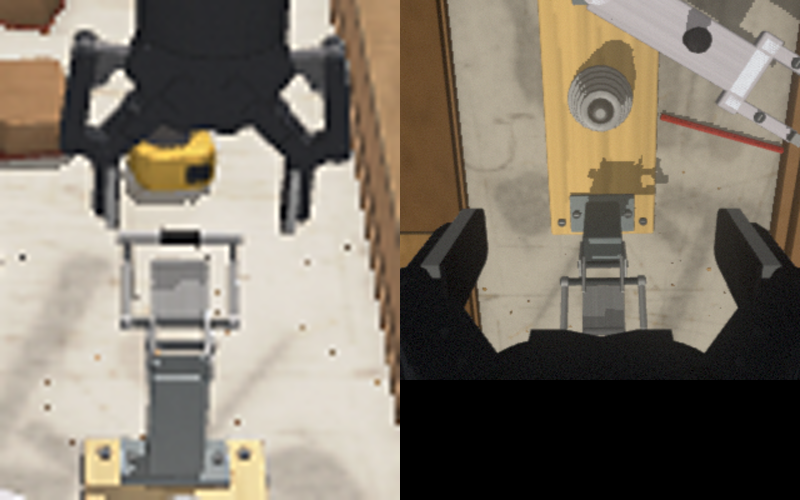

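Call:
drive_tool(targets=[[[0,0,0],[20,40,0],1],[[0,0,0],[22,44,0],1],[[0,0,0],[24,44,0],1],[[0,0,0],[24,44,0],1],[[0,0,0],[0,0,40],1],[[0,0,0],[0,0,45],1],[[0,0,0],[0,0,0],1],[[0,0,0],[0,0,0],1]])

```text
t: 49.25
tool_pos: [0.6873, 0.1151, 0.1375]
eef_rot: [0.705, 0.709, -0.003, -0.003]
contact_force: [-0.3, 0.3, 0.3]
gripper_width: -0.0001
```

Run:
```python
from h import *
goto([.693,.115,0.05],np.pi/2);combo('c31.png')
```

```text
t 49.25 pos [0.6873 0.1151 0.1375] yaw 1.576 F [-0.3  0.3  0.3] w -0.0001
turn [-0.008  0.     0.005]
shift mm [-0.1  5.7 87.5]  world [  5.7  -0.1 -87.5]
```

View pics/c31.png

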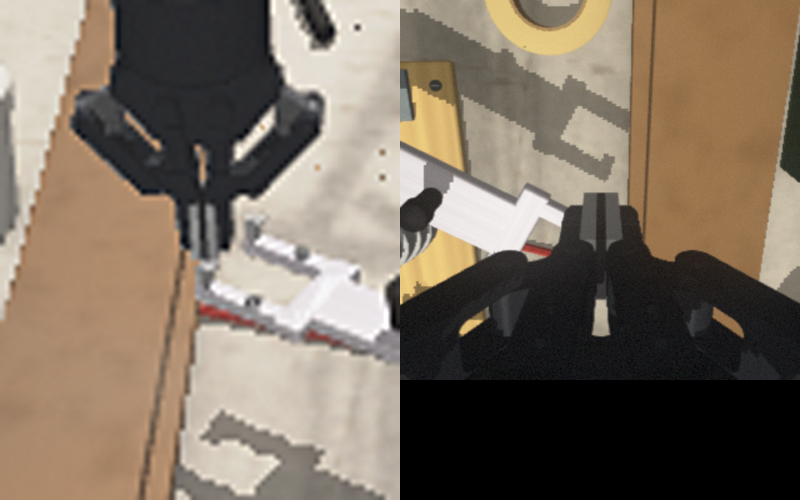

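Call:
drive_tool(targets=[[[0,0,0],[0,-4,30],1],[[0,0,0],[0,0,30],1],[[0,0,0],[0,0,22],1],[[0,0,0],[0,0,6],1],[[0,0,0],[-10,-2,0],1],[[0,0,0],[-14,-2,0],1],[[0,0,0],[-14,-4,0],1],[[0,0,0],[-14,-5,0],1]])

```text
t: 50.15
tool_pos: [0.6743, 0.0614, 0.0552]
eef_rot: [0.706, 0.709, 0.001, 0.001]
contact_force: [-0.4, 0.8, 0.5]
gripper_width: -0.0001
```

Run:
```python
from h import *
goto([.667,.047,0.05],np.pi/2);combo('c32.png')
```

```text
t 50.15 pos [0.6743 0.0614 0.0552] yaw 1.575 F [-0.4  0.8  0.5] w -0.0001
turn [0.003 0.    0.004]
shift mm [-14.4  -7.3   5.2]  world [ -7.3 -14.4  -5.2]
```

View pics/c32.png

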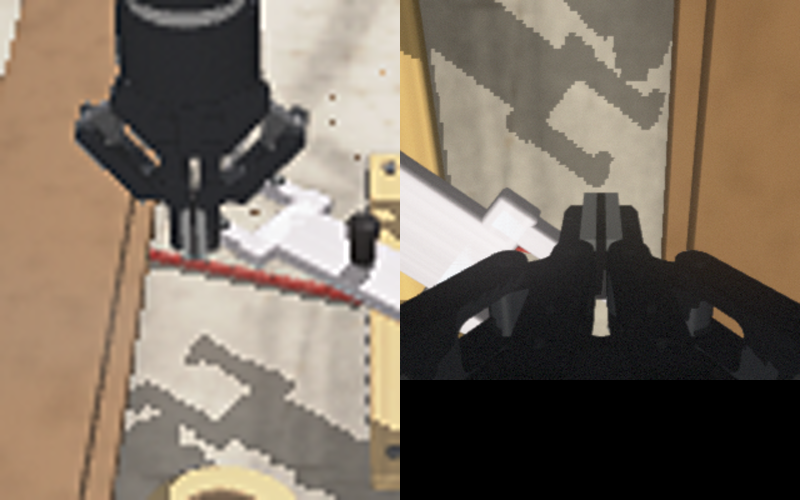

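Call:
drive_tool(targets=[[[0,0,0],[-14,-9,0],1],[[0,0,0],[-14,-10,0],1],[[0,0,0],[-13,-9,0],1],[[0,0,0],[-14,-10,0],1],[[0,0,0],[-9,-11,0],1],[[0,0,0],[-9,-12,0],1],[[0,0,0],[-8,-11,0],1],[[0,0,0],[-7,-14,0],1]])

```text
t: 51.05
tool_pos: [0.587, -0.0262, 0.0532]
eef_rot: [0.705, 0.709, 0.0, 0.0]
contact_force: [0.6, -0.1, 0.5]
gripper_width: 0.0001
```

Run:
```python
from h import *
goto([.571,-.034,0.055],np.pi/2);combo('c33.png')
```

```text
t 51.05 pos [ 0.587  -0.0262  0.0532] yaw 1.576 F [ 0.6 -0.1  0.5] w 0.0001
turn [0.001 0.    0.005]
shift mm [ -7.8 -16.   -1.8]  world [-16.   -7.8   1.8]
```

View pics/c33.png

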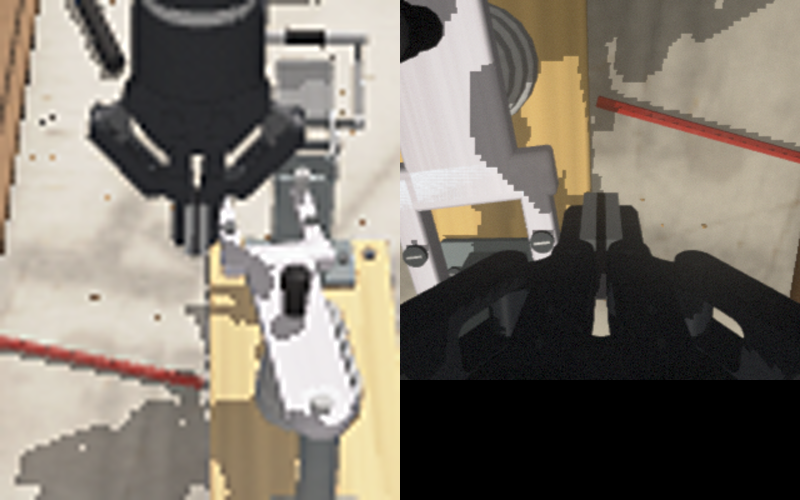

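Call:
drive_tool(targets=[[[0,0,0],[-4,-8,0],1],[[0,0,0],[-3,-6,0],1],[[0,0,0],[-1,-4,0],1],[[0,0,0],[0,-2,0],1],[[0,0,0],[0,-2,0],1],[[0,0,0],[0,0,0],1],[[0,0,0],[0,0,0],1],[[0,0,0],[0,0,0],1]])

```text
t: 51.95
tool_pos: [0.5658, -0.0332, 0.0531]
eef_rot: [0.705, 0.709, 0.0, 0.0]
contact_force: [-0.6, 0.1, -0.3]
gripper_width: 0.0001
```

Run:
```python
from h import *
goto([.571,-.034,0.055],np.pi/2);combo('c34.png')
```

```text
t 51.95 pos [ 0.5658 -0.0332  0.0531] yaw 1.576 F [-0.6  0.1 -0.3] w 0.0001
turn [ 0.    -0.     0.005]
shift mm [-0.8  5.2 -1.9]  world [ 5.2 -0.8  1.9]
```

View pics/c34.png

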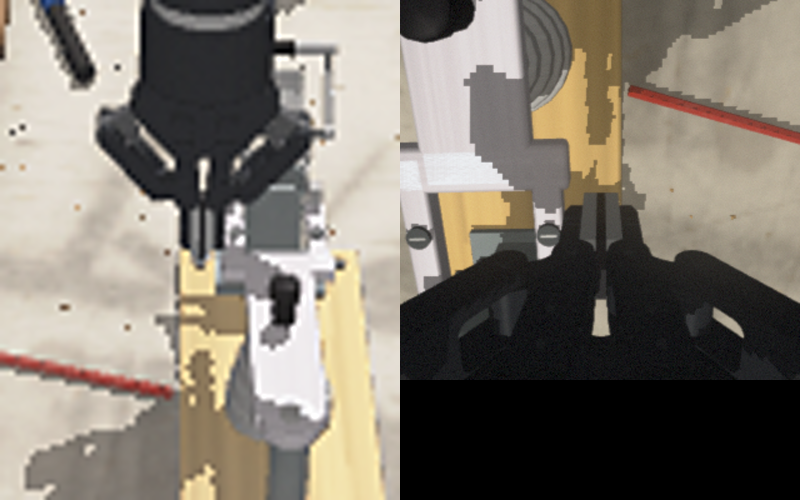

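Call:
drive_tool(targets=[[[0,0,0],[0,-2,0],1],[[0,0,0],[0,-1,0],1],[[0,0,0],[0,-1,0],1],[[0,0,0],[0,-1,0],1],[[0,0,0],[0,-1,0],1],[[0,0,0],[0,0,0],1],[[0,0,0],[0,0,0],1],[[0,0,0],[0,0,0],1]])

```text
t: 52.85
tool_pos: [0.5631, -0.0335, 0.0538]
eef_rot: [0.705, 0.709, 0.003, 0.003]
contact_force: [8.5, 0.9, -6.4]
gripper_width: -0.0002
```

Call:
drive_tool(targets=[[[0,0,0],[0,5,0],1],[[0,0,0],[0,12,0],1],[[0,0,0],[0,10,-30],1],[[0,0,0],[0,0,-45],1],[[0,0,0],[10,-20,-45],1],[[0,0,0],[15,-30,-40],1],[[0,0,0],[10,-15,0],1],[[0,0,0],[0,0,0],1]])

```text
t: 53.65
tool_pos: [0.5216, 0.0018, 0.2129]
eef_rot: [0.705, 0.709, 0.0, 0.0]
contact_force: [0.3, -0.2, -0.2]
gripper_width: 0.0001
```

Run:
```python
from h import *
goto([.571,-.034,0.055],np.pi/2);w=shot('wrist','w35.png')
cv2.imwrite('pics/z35.png',cv2.resize(w['pixels'][40:260,180:360,::-1],None,fx=2.7,fy=2.7,interpolation=cv2.INTER_CUBIC))
s=shot('side')
cv2.imwrite('pics/s35.png',cv2.resize(s['pixels'][140:280,195:315,::-1],None,fx=4.2,fy=4.2,interpolation=cv2.INTER_CUBIC))
```

```text
t 53.65 pos [0.5216 0.0018 0.2129] yaw 1.577 F [ 0.3 -0.2 -0.2] w 0.0001
turn [0.001 0.    0.007]
shift mm [-35.8  49.4 157.9]  world [  49.4  -35.8 -157.9]
```

View pics/z35.png

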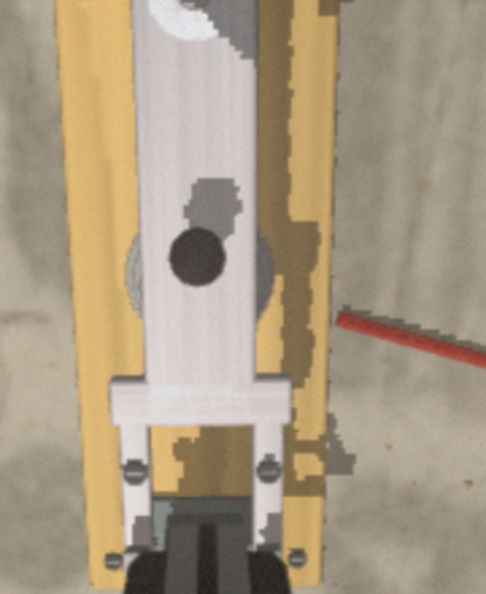

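View pics/s35.png

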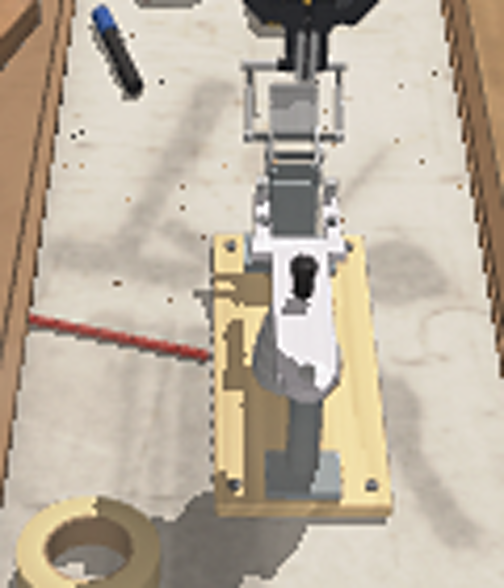

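Run:
```python
from h import *
w=shot('wrist')
U=lambda x,y:((x+.5)/2.7-.5+180,(y+.5)/2.7-.5+40)
a=atz(w,*U(135,470),.098);b=atz(w,*U(269,470),.098);k=atz(w,*U(197,257),.126);print(a,b,(a+b)/2,k)
m=(a+b)/2; print(np.arctan2(m[0]-k[0],k[1]-m[1]),np.arctan2((b-a)[1],(b-a)[0]))
print([np.round(atz(w,*U(*q),.012),4) for q in [(57,0),(92,584),(340,0),(323,584)]])
```

```text
[ 0.49610116 -0.03515554  0.098     ] [ 0.54484292 -0.03490302  0.098     ] [ 0.52047204 -0.03502928  0.098     ] [0.51887582 0.04515935 0.126     ]
0.019903112918574887 0.005180730395338762
[array([0.4611, 0.1335, 0.012 ]), array([ 0.4659, -0.129 ,  0.012 ]), array([0.5749, 0.134 , 0.012 ]), array([ 0.58  , -0.1284,  0.012 ])]
```

Run:
```python
from h import *
c=shot('side')
cv2.imwrite('pics/s36.png',cv2.resize(c['pixels'][130:220,230:310,::-1],None,fx=6,fy=6,interpolation=cv2.INTER_CUBIC))
Rz=R.from_euler('z',.018).as_matrix();S=np.array([.5185,.0255,0])
z=lambda p:np.round((np.array(p)-[230,130])*6+2.5)
for L in [2.2,2.3,2.4,2.5]:
    d=np.array([0,np.cos(L),np.sin(L)]);o=np.array([0,-.131,.104])
    print(L,[z(proj(c,S+Rz@(o+d*r))) for r in (.014,.053,.069)],S+Rz@(o+d*.069))
print(z(proj(c,S+Rz@np.array([0,-.131,.104]))))
```

```text
2.2 [array([213., 258.]), array([214., 182.]), array([214., 151.])] [ 0.52158875 -0.14607878  0.15978625]
2.3 [array([213., 258.]), array([213., 183.]), array([213., 152.])] [ 0.52168534 -0.15144438  0.15545366]
2.4 [array([213., 258.]), array([212., 185.]), array([212., 155.])] [ 0.52177367 -0.1563507   0.15060696]
2.5 [array([212., 259.]), array([212., 188.]), array([212., 159.])] [ 0.52185284 -0.16074873  0.14529458]
[213. 285.]
```

View pics/s36.png

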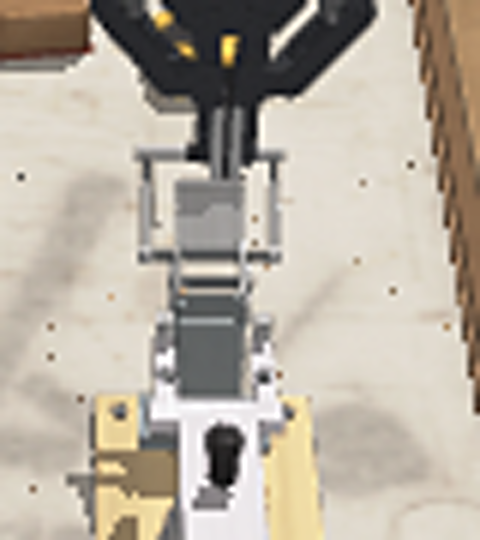

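Call:
drive_tool(targets=[[[0,0,0],[-30,0,-30],1],[[0,0,0],[-45,0,-10],1],[[0,0,0],[-45,0,0],1],[[0,0,0],[-45,0,0],1],[[0,0,0],[-45,0,0],1],[[0,0,0],[-35,0,0],1],[[0,0,0],[0,0,0],1],[[0,0,0],[0,0,0],1]])

```text
t: 54.65
tool_pos: [0.5236, -0.2452, 0.2494]
eef_rot: [0.706, 0.708, -0.0, -0.002]
contact_force: [0.6, -0.2, -0.1]
gripper_width: 0.0004
```

Run:
```python
from h import *
goto(None,np.pi/2)
c=shot('wrist','w37.png')
Rz=R.from_euler('z',.018).as_matrix();S=np.array([.5185,.0255,0])
for L in [2.2,2.3,2.4,2.5]:
    d=np.array([0,np.cos(L),np.sin(L)]);o=np.array([0,-.131,.104])
    print(L,[np.round(proj(c,S+Rz@(o+d*r))) for r in (0,.014,.053,.069)])
for X in (-.0245,.0245): print(np.round(proj(c,S+Rz@np.array([X,-.085-.005,.111]))))
```

```text
t 54.65 pos [ 0.5236 -0.2452  0.2494] yaw 1.573 F [ 0.6 -0.2 -0.1] w 0.0004
turn [-0.003 -0.002  0.003]
2.2 [array([254.,  22.]), array([254.,  30.]), array([254.,  53.]), array([254.,  64.])]
2.3 [array([254.,  22.]), array([254.,  31.]), array([254.,  59.]), array([254.,  72.])]
2.4 [array([254.,  22.]), array([254.,  33.]), array([254.,  65.]), array([255.,  79.])]
2.5 [array([254.,  22.]), array([254.,  34.]), array([255.,  69.]), array([255.,  85.])]
[225. -32.]
[282. -33.]
```

View pics/w37.png

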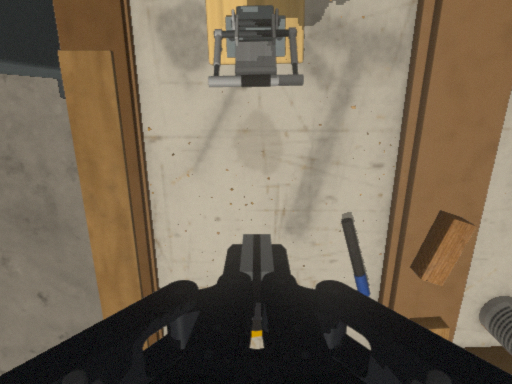

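Call:
drive_tool(targets=[[[0,0,0],[0,-1.5,40],1],[[0,0,0],[0,0,45],1],[[0,0,0],[0,0,35],1],[[0,0,0],[20,0,14],1],[[0,0,0],[25,0,1],1],[[0,0,0],[20,0,0],1],[[0,0,0],[10,0,0],1],[[0,0,0],[10,0,0],1]])

```text
t: 55.5
tool_pos: [0.5224, -0.1579, 0.1164]
eef_rot: [0.705, 0.71, -0.0, 0.0]
contact_force: [0.6, -0.8, 1.5]
gripper_width: -0.0001
```

Run:
```python
from h import *
goto(None,np.pi/2)
combo('c38.png')
```

```text
t 55.50 pos [ 0.5224 -0.1579  0.1164] yaw 1.578 F [ 0.6 -0.8  1.5] w -0.0001
turn [0.    0.    0.007]
```

View pics/c38.png

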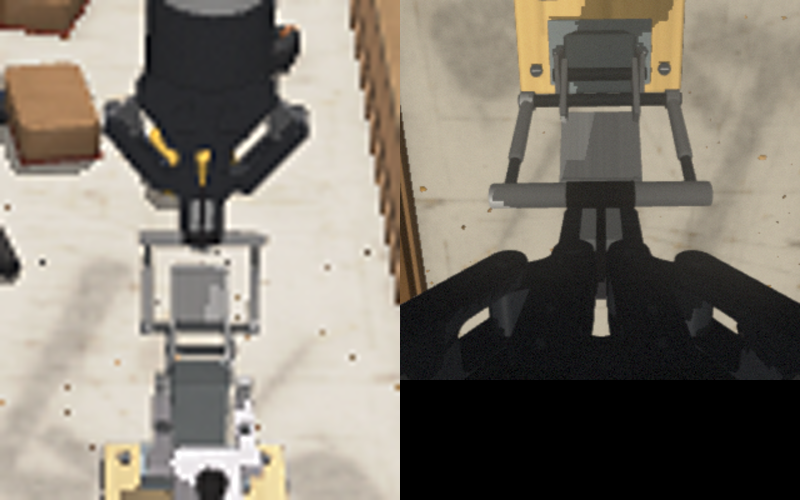

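Call:
drive_tool(targets=[[[0,0,0],[8,0,0],1],[[0,0,0],[8,0,0],1],[[0,0,0],[7,0,0],1],[[0,0,0],[6,0,0],1],[[0,0,0],[5,0,0],1],[[0,0,0],[4,0,0],1],[[0,0,0],[0,0,0],1],[[0,0,0],[0,0,0],1]])

```text
t: 56.4
tool_pos: [0.522, -0.1213, 0.1162]
eef_rot: [0.705, 0.709, -0.0, 0.0]
contact_force: [0.2, -0.8, -0.3]
gripper_width: 0.0001
```

Run:
```python
from h import *
goto(None,np.pi/2)
combo('c39.png')
```

```text
t 56.40 pos [ 0.522  -0.1213  0.1162] yaw 1.576 F [ 0.2 -0.8 -0.3] w 0.0001
turn [0.    0.    0.005]
```

View pics/c39.png

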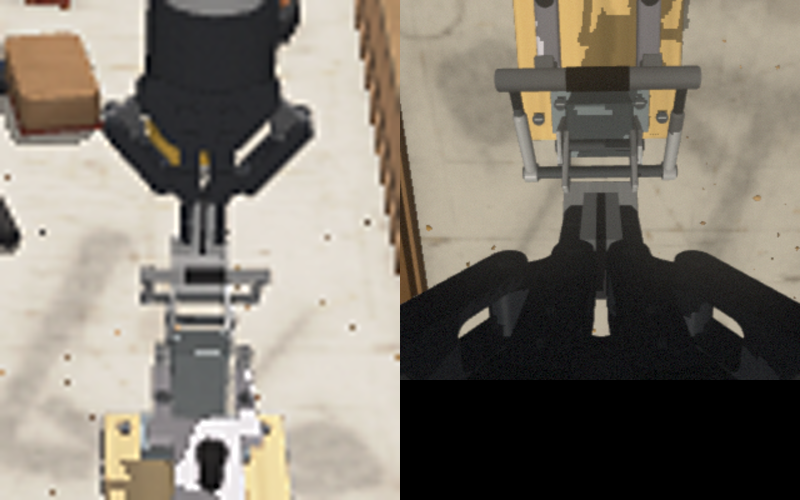

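Run:
```python
from h import *
goto(None,np.pi/2)
for i in range(6): shot('wrist')
combo('c40.png')
c=shot('wrist')
Rz=R.from_euler('z',.018).as_matrix();S=np.array([.5185,.0255,0])
g=lambda p:tuple(np.round(((p[0]-96)/.8+400,(p[1]-80)/.8)))
for L in [1.6,1.8,2.0,2.2,2.43]:
    d=np.array([0,np.cos(L),np.sin(L)]);o=np.array([0,-.131,.104])
    print(L,[g(proj(c,S+Rz@(o+d*r))) for r in (0,.014,.053)])
for n,p in [('keeper',[0,-.085,.1005]),('lug',[.0245,-.088,.111])]: print(n,g(proj(c,S+Rz@np.array(p))))
```

```text
t 56.50 pos [ 0.522  -0.1215  0.1162] yaw 1.576 F [-0.2 -0.1  0.7] w 0.0000
turn [0.    0.    0.005]
1.6 [(np.float64(598.0), np.float64(144.0)), (np.float64(598.0), np.float64(154.0)), (np.float64(598.0), np.float64(191.0))]
1.8 [(np.float64(598.0), np.float64(144.0)), (np.float64(598.0), np.float64(159.0)), (np.float64(598.0), np.float64(215.0))]
2.0 [(np.float64(598.0), np.float64(144.0)), (np.float64(598.0), np.float64(164.0)), (np.float64(599.0), np.float64(233.0))]
2.2 [(np.float64(598.0), np.float64(144.0)), (np.float64(598.0), np.float64(167.0)), (np.float64(599.0), np.float64(246.0))]
2.43 [(np.float64(598.0), np.float64(144.0)), (np.float64(599.0), np.float64(170.0)), (np.float64(599.0), np.float64(253.0))]
keeper (np.float64(597.0), np.float64(49.0))
lug (np.float64(651.0), np.float64(57.0))
```

View pics/c40.png

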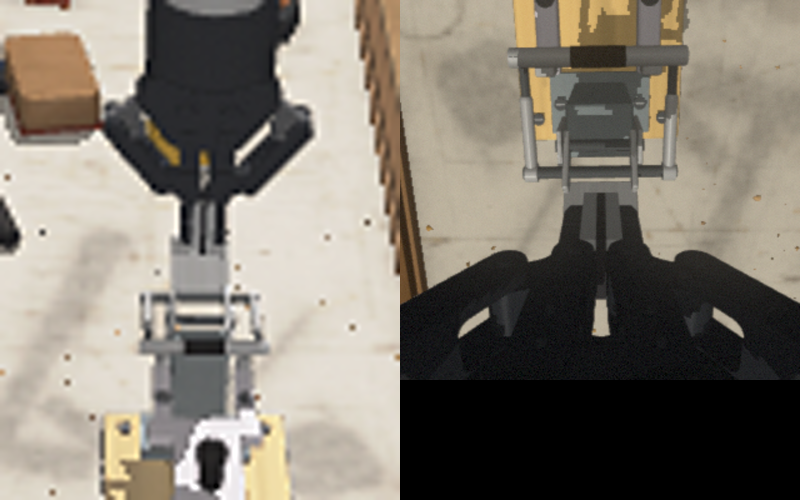

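Call:
drive_tool(targets=[[[0,0,0],[0,0,-30],1],[[0,0,0],[-35,0,0],1],[[0,0,0],[-37,0,0],1],[[0,0,0],[0,0,30],1],[[0,0,0],[0,0,21],1],[[0,0,0],[15,0,0],1],[[0,0,0],[12,0,0],1],[[0,0,0],[8,0,0],1]])

```text
t: 57.75
tool_pos: [0.5236, -0.1607, 0.0981]
eef_rot: [0.704, 0.71, -0.002, 0.004]
contact_force: [-3.6, -12.4, 6.7]
gripper_width: -0.0
```

Call:
drive_tool(targets=[[[0,0,0],[8,0,0],1],[[0,0,0],[8,0,0],1],[[0,0,0],[8,0,0],1],[[0,0,0],[8,0,0],1],[[0,0,0],[6,0,0],1],[[0,0,0],[4,0,0],1],[[0,0,0],[0,0,0],1],[[0,0,0],[0,0,0],1]])

```text
t: 58.55
tool_pos: [0.5215, -0.1158, 0.0947]
eef_rot: [0.705, 0.709, -0.0, -0.001]
contact_force: [0.4, 0.2, -0.8]
gripper_width: -0.0002
```

Run:
```python
from h import *
goto(None,np.pi/2)
for i in range(2): shot('wrist')
combo('c41.png')
```

```text
t 58.55 pos [ 0.5215 -0.1158  0.0947] yaw 1.576 F [ 0.4  0.2 -0.8] w -0.0002
turn [-0.001 -0.001  0.005]
```

View pics/c41.png

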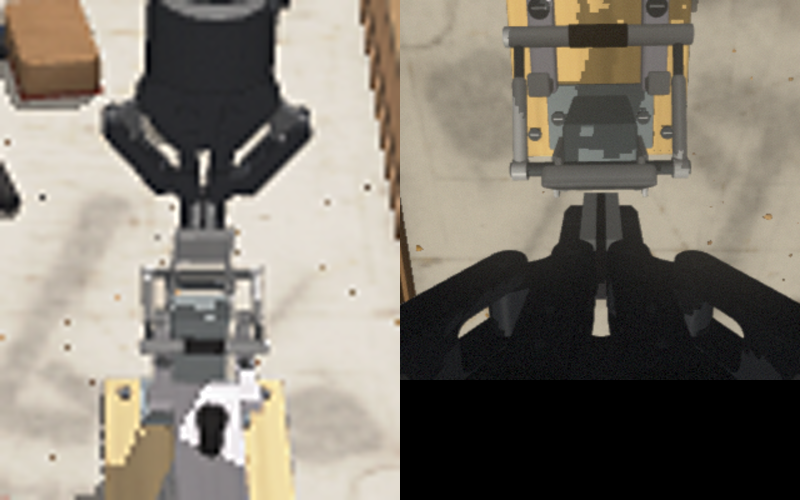

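Run:
```python
from h import *
w=shot('wrist');c=shot('side');s=env.sense()
Rz=R.from_euler('z',.018).as_matrix();S=np.array([.5185,.0255,0])
u=96+(598-400+.5)*.8-.5;v=80+(36+.5)*.8-.5
for z in (.1005,.108,.115):
    p=atz(w,u,v,z); print(z,p,(Rz.T@(p-S)+[0,.085,0])*1000,proj(c,p))
for X in (-1,1):
    x=598+X*58;uu=96+(x-400+.5)*.8-.5;vv=80+(78+.5)*.8-.5
    p=atz(w,uu,vv,.111);print('lug',(Rz.T@(p-S)+[0,.085,0])*1000)
cv2.imwrite('pics/s42.png',cv2.resize(c['pixels'][150:230,240:300,::-1],None,fx=8,fy=8,interpolation=cv2.INTER_CUBIC))
```

```text
0.1005 [ 0.52031637 -0.04735565  0.1005    ] [  0.50474705  12.12346229 100.5       ] [265.54017977 189.24783383]
0.108 [ 0.5203623 -0.0470532  0.108    ] [  0.55611247  12.42503631 108.        ] [265.62578521 187.28391937]
0.115 [ 0.52040517 -0.04677091  0.115     ] [  0.60405353  12.7065054  115.        ] [265.70623129 185.43836817]
lug [-23.11592024  -3.54605809 111.        ]
lug [ 23.74976713  -4.19776188 111.        ]
```

View pics/s42.png

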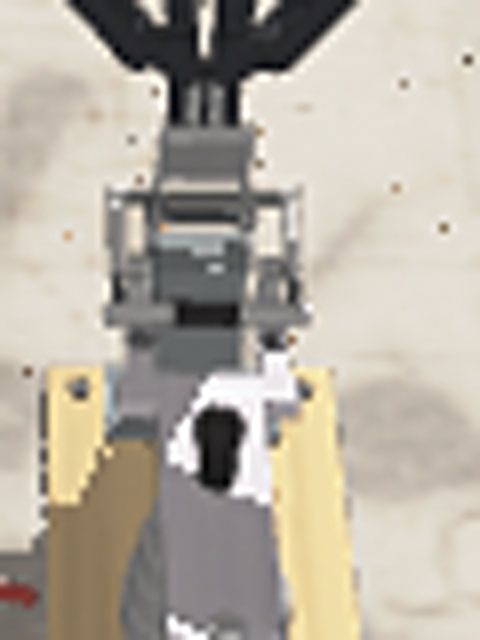

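Call:
drive_tool(targets=[[[0,0,0],[-6,0,0],1],[[0,0,0],[-2,0,-40],1],[[0,0,0],[0,0,-45],1],[[0,0,0],[0,0,-15],1],[[0,0,0],[30,0,0],1],[[0,0,0],[28,0,0],1],[[0,0,0],[0,0,40],1],[[0,0,0],[0,0,35],1]])

```text
t: 59.65
tool_pos: [0.5229, -0.0662, 0.1207]
eef_rot: [0.705, 0.709, 0.001, 0.002]
contact_force: [-0.3, 0.3, -1.1]
gripper_width: -0.0001
```

Run:
```python
from h import *
goto([.521,-.0695,.1175],np.pi/2)
shot('wrist');combo('c43.png')
```

```text
t 59.65 pos [ 0.5229 -0.0662  0.1207] yaw 1.577 F [-0.3  0.3 -1.1] w -0.0001
turn [0.004 0.001 0.006]
shift mm [-3.3 -1.9  3.2]  world [-1.9 -3.3 -3.2]
```

View pics/c43.png

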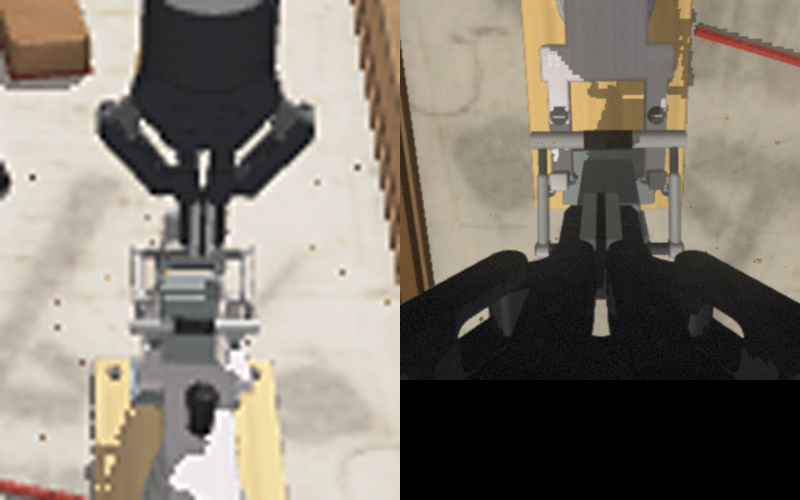

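Call:
drive_tool(targets=[[[0,0,0],[-13,-2,2],1],[[0,0,0],[-13,0,1],1],[[0,0,0],[-14,0,2],1],[[0,0,0],[-11.5,0,5],1],[[0,0,0],[-5,0,4],1],[[0,0,0],[-5,0,5],1],[[0,0,0],[-3,0,5],1],[[0,0,0],[-3,0,5],1]])

```text
t: 60.6
tool_pos: [0.5201, -0.1339, 0.0909]
eef_rot: [0.705, 0.709, 0.0, 0.0]
contact_force: [0.1, 1.1, 2.0]
gripper_width: 0.0002
```

Run:
```python
from h import *
goto([.521,-.1364,.079],np.pi/2)
combo('c44.png')
```

```text
t 60.60 pos [ 0.5201 -0.1339  0.0909] yaw 1.576 F [0.1 1.1 2. ] w 0.0002
turn [0.    0.    0.005]
shift mm [-2.5  0.9 11.9]  world [  0.9  -2.5 -11.9]
```

View pics/c44.png

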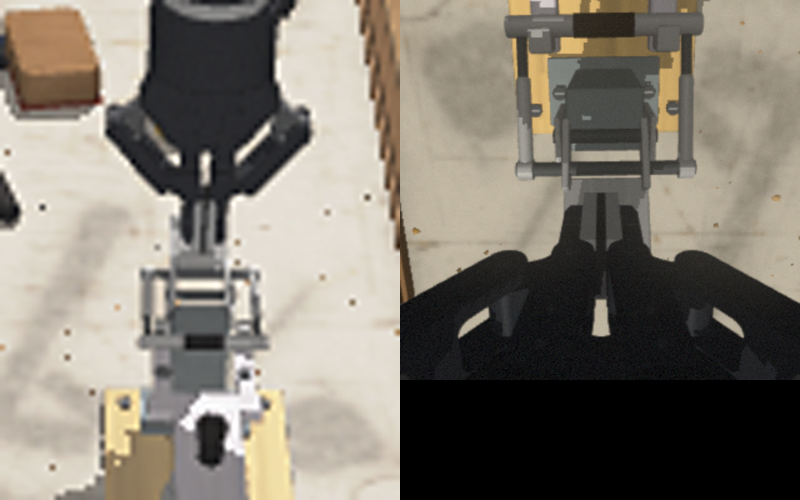

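Call:
drive_tool(targets=[[[0,0,0],[-2,0,4],1],[[0,0,0],[-2,0,4],1],[[0,0,0],[-2,0,4],1],[[0,0,0],[-3,0,3],1],[[0,0,0],[-3,0,2],1],[[0,0,0],[-2,0,1],1],[[0,0,0],[0,0,0],1],[[0,0,0],[0,0,0],1]])

```text
t: 61.5
tool_pos: [0.5201, -0.1481, 0.0732]
eef_rot: [0.705, 0.709, -0.0, 0.0]
contact_force: [-0.4, 0.1, -0.3]
gripper_width: -0.0006
```

Run:
```python
from h import *
goto([.521,-.1475,.069],np.pi/2)
combo('c45.png')
```

```text
t 61.50 pos [ 0.5201 -0.1481  0.0732] yaw 1.575 F [-0.4  0.1 -0.3] w -0.0006
turn [0.    0.    0.005]
shift mm [0.6 0.9 4.2]  world [ 0.9  0.6 -4.2]
```

View pics/c45.png

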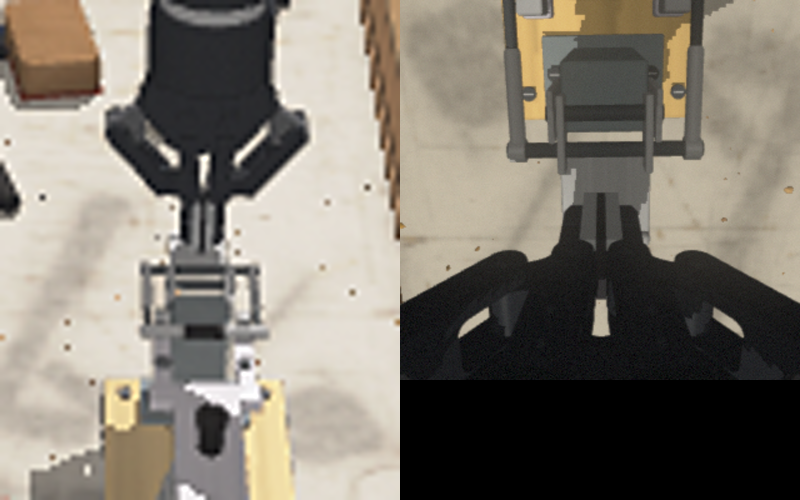

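Call:
drive_tool(targets=[[[0,0,0],[0,0,2],1],[[0,0,0],[0,0,1],1],[[0,0,0],[0,0,1],1],[[0,0,0],[0,0,1],1],[[0,0,0],[0,0,1],1],[[0,0,0],[0,0,0],1],[[0,0,0],[0,0,0],1],[[0,0,0],[0,0,0],1]])

```text
t: 62.4
tool_pos: [0.52, -0.1478, 0.0672]
eef_rot: [0.705, 0.709, -0.0, -0.0]
contact_force: [0.1, -0.2, -0.1]
gripper_width: -0.0001
```

Call:
drive_tool(targets=[[[0,0,0],[0,0,1],1],[[0,0,0],[0,0,1],1],[[0,0,0],[0,0,1],1],[[0,0,0],[0,0,0],1],[[0,0,0],[0,0,0],1],[[0,0,0],[0,0,0],1],[[0,0,0],[0,0,0],1],[[0,0,0],[0,0,0],1]])

```text
t: 63.2
tool_pos: [0.5201, -0.1478, 0.0643]
eef_rot: [0.705, 0.709, 0.0, 0.0]
contact_force: [0.3, 0.4, -0.0]
gripper_width: 0.0003
```

Call:
drive_tool(targets=[[[0,0,0],[0,0,-30],1],[[0,0,0],[0,0,-45],1],[[0,0,0],[0,0,-45],1],[[0,0,0],[-30,0,-30],1],[[0,0,0],[-45,0,0],1],[[0,0,0],[0,0,0],1],[[0,0,0],[0,0,0],1],[[0,0,0],[0,0,0],1]])

```text
t: 64.0
tool_pos: [0.5199, -0.2217, 0.2133]
eef_rot: [0.705, 0.709, 0.0, -0.001]
contact_force: [-0.5, -0.4, 0.3]
gripper_width: 0.0002
```

Run:
```python
from h import *
goto(None,np.pi/2)
c=shot('wrist')
cv2.imwrite('pics/z46.png',cv2.resize(c['pixels'][0:180,170:350,::-1],None,fx=3.3,fy=3.3,interpolation=cv2.INTER_CUBIC))
Rz=R.from_euler('z',.018).as_matrix();S=np.array([.5185,.0255,0])
f=lambda p:np.round((proj(c,S+Rz@np.array(p))-[170,0])*3.3+1)
for L in [2.9,3.14,3.25,3.4]:
    d=np.array([0,np.cos(L),np.sin(L)]);o=np.array([0,-.131,.104])
    print(L,[f(o+d*r) for r in (0,.014,.053)])
print('keeper',f([0,-.085,.1005]),f([.0245,-.088,.111]))
cv2.imwrite('pics/s46.png',cv2.resize(shot('side')['pixels'][140:230,230:310,::-1],None,fx=6,fy=6,interpolation=cv2.INTER_CUBIC))
```

```text
t 64.00 pos [ 0.5199 -0.2217  0.2133] yaw 1.576 F [-0.5 -0.4  0.3] w 0.0002
turn [-0.002 -0.002  0.005]
2.9 [array([292., 146.]), array([293., 203.]), array([295., 360.])]
3.14 [array([292., 146.]), array([293., 206.]), array([295., 364.])]
3.25 [array([292., 146.]), array([293., 207.]), array([294., 362.])]
3.4 [array([292., 146.]), array([293., 206.]), array([294., 356.])]
keeper [290. -60.] [396. -62.]
```

View pics/z46.png

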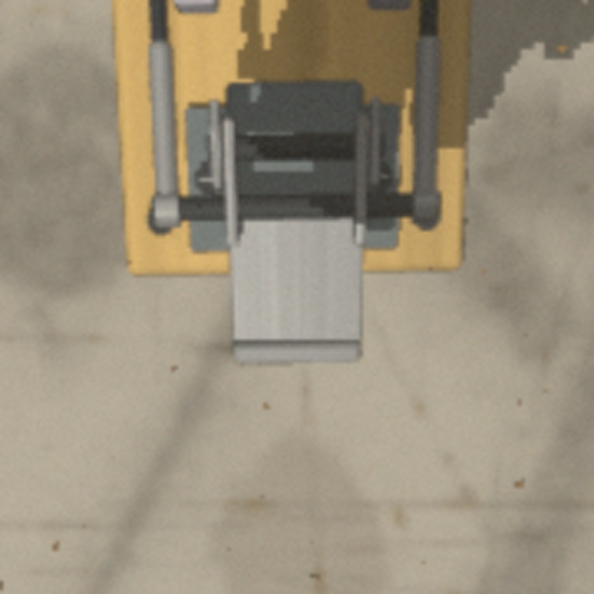

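View pics/s46.png

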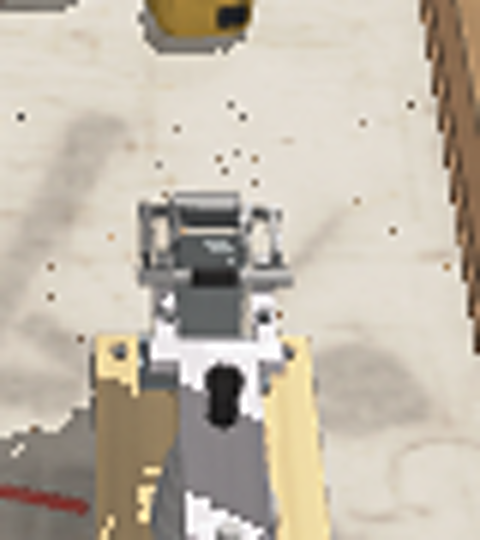

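Run:
```python
from h import *
c=shot('side')
Rz=R.from_euler('z',.018).as_matrix();S=np.array([.5185,.0255,0])
f=lambda p:np.round((proj(c,S+Rz@np.array(p))-[230,140])*6+2.5,1)
for L in [2.9,3.0,3.14,3.25,3.3,3.4]:
    d=np.array([0,np.cos(L),np.sin(L)]);n=np.array([0,np.sin(L),-np.cos(L)]);o=np.array([0,-.131,.104])
    print(L,[f(o+d*r+n*.002) for r in (.014,.053)],f(o+d*.053-n*.002))
for y in (-.003,-.0005,.005): print('bar',y,f([0,-.085+y,.1005]))
print('pivot',f([0,-.131,.104]))
```

```text
2.9 [array([212.1, 201.9]), array([210.1, 146.4])] [209.7 151.5]
3.0 [array([211.9, 203.5]), array([209.6, 153.3])] [209.3 158.9]
3.14 [array([211.8, 206.1]), array([209. , 164.1])] [208.8 170.3]
3.25 [array([211.7, 208.4]), array([208.6, 173.3])] [208.4 179.9]
3.3 [array([211.6, 209.6]), array([208.5, 177.7])] [208.2 184.5]
3.4 [array([211.5, 211.9]), array([208.1, 186.8])] [207.9 193.8]
bar -0.003 [215.6 280. ]
bar -0.0005 [215.8 282.9]
bar 0.005 [216.2 289.5]
pivot [212.6 224.9]
```

Call:
drive_tool(targets=[[[0,0,0],[30,0,-10],1],[[0,0,0],[40,0,0],1],[[0,0,0],[45,0,0],1],[[0,0,0],[45,0,0],1],[[0,0,0],[40,0,0],1],[[0,0,0],[0,0,0],1],[[0,0,0],[0,0,0],1],[[0,0,0],[0,0,0],1]])

```text
t: 64.95
tool_pos: [0.5194, -0.0232, 0.2241]
eef_rot: [0.705, 0.709, -0.0, 0.0]
contact_force: [0.5, -0.0, 0.8]
gripper_width: -0.0003
```

Run:
```python
from h import *
goto(None,np.pi/2)
c=shot('wrist')
cv2.imwrite('pics/z47.png',cv2.resize(c['pixels'][0:260,150:370,::-1],None,fx=2.3,fy=2.3,interpolation=cv2.INTER_CUBIC))
```

```text
t 64.95 pos [ 0.5194 -0.0232  0.2241] yaw 1.576 F [ 0.5 -0.   0.8] w -0.0003
turn [-0.     0.001  0.005]
```

View pics/z47.png

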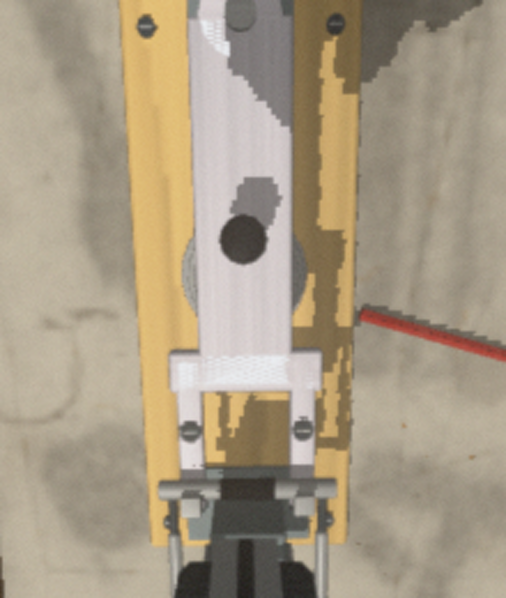

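Run:
```python
from h import *
w=shot('wrist')
U=lambda x,y:((x+.5)/2.3-.5+150,(y+.5)/2.3-.5)
a=atz(w,*U(190,431),.098);b=atz(w,*U(303,431),.098);k=atz(w,*U(243,239),.126);m=(a+b)/2
print('gate',np.arctan2(m[0]-k[0],k[1]-m[1]),m)
p=atz(w,*U(247,489),.1005); print('bar',p,'bar to knob along gate',np.hypot(*(p-k)[:2]))
h1,h2=atz(w,*U(120,0),.012),atz(w,*U(153,540),.012);print('base yaw',np.arctan2(h2[0]-h1[0],h1[1]-h2[1]))
h1,h2=atz(w,*U(361,0),.012),atz(w,*U(349,540),.012);print('base yaw',np.arctan2(h2[0]-h1[0],h1[1]-h2[1]))
c=shot('top')
cv2.imwrite('pics/t48.png',cv2.resize(c['pixels'][130:250,60:400,::-1],(800,282),interpolation=cv2.INTER_CUBIC))
```

```text
gate 0.0206079486961716 [ 0.52017082 -0.03607013  0.098     ]
bar [ 0.5204922 -0.0620925  0.1005   ] bar to knob along gate 0.10726273781380852
base yaw 0.021633596784483056
base yaw 0.025832262241707978
```

View pics/t48.png

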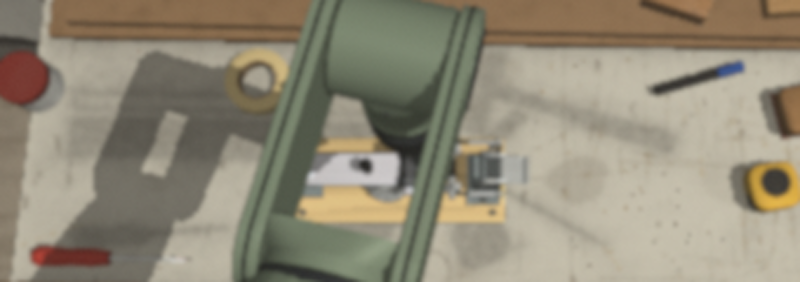

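```bash
python3 -c "
from h import *
goto(); print(env.hand_in())"
```

```text
t 65.10 pos [ 0.5195 -0.0239  0.2241] yaw 1.574 F [-0.7  0.4  0.6] w 0.0000
turn [-0.  0. -0.]
the job is handed in; nothing more can be done
None
```

I opened the gate, stacked all five rings (64, 57, 50, 43 and 36 mm, widest at the bottom), shut the gate and latched it, then handed the job in at about 65 s. `hand_in` reports no verdict, so the result rests on my own camera checks.

**Method:**
- I folded the bail over and pushed the lever toward the gate so that the bar dropped behind both lugs. I then pressed the lever down.
- The gripper's real fingertips sit about 28 mm short of the reported TCP. My first push passed over the gate because of this, and I corrected for it afterwards.
- The gate therefore opened only to about 1.07 rad. That was enough clearance for stacking and above the 0.7 rad limit.
- The 36 mm ring was knocked about 40 mm aside during the run; I found it again and placed it.

**Last checks:**
- **Gate:** its angle matches the caddy's within about 0.01 rad.
- **Lever:** about 3.4 rad in the side view, at its stop. It stayed there after I withdrew.
- **Bar:** lies against both lugs under the noses. It measured about 2 mm past nominal along the gate, inside the limit and within calibration error.
- **Bystanders:** they look unmoved.
- **Robot:** clear of everything, with no contact force.

**Not measured directly:**
- The bail's stretch is inferred only from the lever's position.
- All five rings were last seen stacked in order just before the gate closed. Afterwards the gate hid most of the stack, and only the wider rings' edges showed beneath it.

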